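# Ready the spool stand: axle in the saddles, colour label held home

### The arm

A 6-joint arm with a two-finger parallel gripper is mounted at the origin on the work surface. World frame = base frame: x ahead of the robot, y to its left, z up, the work surface at z = 0. Lengths are in m, angles in rad, forces in N, time in s.
With the tool pointing down it reaches from about 0.325 to 0.75 m from the base axis. Payload 7.6 kg.
Tool frame: the origin (TCP) lies on the centre line of the jaws, within the pads' length; the fingertips stand 11 mm ahead of it and the grasp point (between the pads) lies 8 mm behind it; z points along the fingers, x is the direction in which the jaws open and shut, and the axes are right-handed (so a half turn about z gives the same grasp; the last joint's range is limited). The gripper opens to 85 mm and grips with 20 to 120 N. Pads are 22 mm wide; open, the fingers measure 114 mm over their backs; the gripper's body (76 mm by 85 mm) begins 54 mm behind the grasp point. The pads swing forward as they close: fully open they stand 13 mm farther back than shut.
Start: joints at [-1.303, 0.052, 1.401, -0, 1.689, -0.07], TCP at [0.174, -0.495, 0.242] pointing down, gripper open.
Joint ranges: [-2.9, 2.9], [-0.91, 2.17], [0.12, 2.37], [-1.06, 4.2], [0.26, 2.73], [-2.93, 2.93]. Speed limits (rad/s): [2.57, 2.57, 3.01, 3.14, 3.14, 3.14].

### API

Orientations are given as a 3x3 rotation matrix whose columns are the frame's x, y, z axes.
In Python, from bench import * gives the robot as it stands.
- The arm moves only by the tool move_arm, never from a script. Its argument "moves" is text: rows parted by semicolons, each of 7 numbers parted by spaces: the turn, a rotation vector about the tool's x, y, z in rad, then the shift along the tool's x, y, z in m, then the closure, from 0 (fully open) to 1 (shut). A call has 1 to 5 rows; each row is the pose to reach, as a shift and turn from the pose commanded when the call began, along the tool's axes at that moment; what a row does not reach only later rows make up. A row lasts 1/10 s, in which the tool goes at most 50 mm and 8.59 degrees, less where a joint would pass 70% of its speed; a pose out of reach is approached as far as the arm can. A call with a gripper value outside its range is refused whole. The fingers move at their own pace and stop on an object; the grip force is fixed at half the most. Time passes only in rows, so rows that repeat a pose let the fingers close. It gives the time, the measured TCP pose, the force and the opening at its end, in the units of the state.
- get_state(): the state, without advancing time (a new reading comes with each control period).
- grab_frame(name): name is "scene" or "side" or "wrist"; returns the picture (384x512x3 uint8, red, green, blue); there is no depth.
- calibration(name): a dict with "camera_matrix" (3x3 intrinsics, pixels), "cam_to_world" (4x4, takes a point from camera to world coordinates). Camera axes: x right, y up, looking along -z (the intrinsics and any distortion apply to the point x, -y, -z); pixel columns grow to the right and rows downward; lengths in m; the calibration is good to about 2 mm. The wrist camera is an equidistant fisheye: a pixel r from the principal point sees the ray r / f radians off the axis. A picture is of the moment at which its call begins: read the wrist's pose just before it. calibration takes no time and is no camera call; for the wrist camera it gives the pose at the moment of the call.
- hand_in(): hands the job in, once; it reports no verdict.
The state is a dict: "time_s": time; "qpos": joint angles; "joint_vel": joint speeds; "effort": joint torques, N m; "tool_pos": TCP position; "eef_rot": TCP orientation; "wrist_force": force on the tool from outside, world axes, zero at the start; "moment": the same for the moment, N m; "width": finger opening in m.
Only numpy, scipy, OpenCV 4.12 (cv2) and the standard library are available. Lean on these libraries where they do the work, as an engineer would, in place of code of your own. Each camera call takes 0.05 s, during which the arm holds its last target.

### The job

Get the green stand for small filament spools ready: first lay the axle with the orange hub level in the stand's two V saddles, its hub between them, and let it go. Then take the pink label holder from its grey rack, push its blade down behind the yellow lip along the stand's front edge, against the spring in there, until its flange sits fully home on the lip, and finish while still holding it pressed home so that a colleague can fasten it. Don't ram it, and leave everything else on the table where it is.

Things in the scene. Friction and masses are not known exactly. Their poses are not given: they have to be found in the camera images.
- stand: Fixed stand for small spools: green base plate 200 x 240 x 12 mm (own x -105 to +95 mm), origin on the table, own -x its front (towards the robot), z up. Two white upright V saddles, 16 mm thick, at own x=+30, y=+85 and -85 mm; 90 degree notches open upward, 48 mm wide, vertex 65 mm and top 89 mm above the table. Yellow label channel along its front edge (see stand_slot).
- stand_rest (a point): On the stand: where the centre of the axle lies when it rests in both saddles (own x=+30 mm, y=0, 73.5 mm above the table). Its axes are the stand's: the seated axle runs along y.
- stand_slot (a point): On the stand (own x=-85, y=0 mm, 53 mm above the table): middle of the mouth of the upward-open channel, 90 mm long along y, 10 mm wide between front lip and rear wall; their tops flare at 45 degrees to 24 mm at the mouth, the channel proper begins 7 mm lower. The holder's origin lies here when fully home in mid-channel. Axes as the stand's.
- spring_bar (a joint): Black sprung bar inside the channel: 0 when up (its top 34 mm above the table, so the blade meets it 11 mm before home), grows downward in m, about 0.011 when the label holder is home. It pushes back with 4 N at first and 8 N at home, and lifts the holder again if the push ends.
- axle: Loose aluminium bar 12 mm in diameter, 230 mm long, along its own x; origin at its centre. In the middle an orange hub block, 36 mm along the bar and 30 x 30 mm across, on which it lies on the table with the bar axis 15 mm up. Black collars of 22 mm diameter, 52 to 62 mm from the centre, fit between the saddles. About 0.22 kg.
- rack: Fixed grey rack for the label holder, 60 x 90 mm (own x, y) and 34 mm high, with a 12 mm wide groove along own y; origin on the table under its centre.
- holder: Loose label holder, pink faces on white, upright in the rack's groove; about 60 g. Origin: centre of the flange's underside, z up. Below: blade 5 mm thick (x), 60 mm wide (y), 30 mm deep, toe 3 mm thick. Flange 34 x 70 x 6 mm. Above it the grip plate, 12 mm thick (x), 50 mm wide (y), from 6 to 52 mm above the origin. Either way round will do.
- gear: Bystander: yellow printed gear lying flat, 65 mm across, 12 mm high; leave it.
- driver: Bystander: screwdriver lying on the table; leave it.
- scraper: Bystander: print scraper lying on the table; leave it.
- glue: Bystander: glue bottle, 44 mm diameter, 110 mm tall; leave it.
- vase: Bystander: blue printed vase, 72 mm wide, 85 mm tall; leave it.
- pink_spool: Bystander: full pink filament spool lying flat, 200 mm diameter, 65 mm high; leave it.
Things that resemble listed ones, but are neither listed nor needed, are in the scene too. Leave any blue look-alike of the holder alone.

How it is judged:
By the outcome, as a careful person would: the job done as asked, in the order asked, and still so for the second after the job is handed in, while the arm keeps its last pose, push and grip.
It also fails if it takes over 61 s, if anything falls off the work surface, if the arm or the gripper's body presses on something with over 40 N, if the wrist force passes 120 N, or if a joint passes its speed limit or range.

## Working session

There is one attempt and no reset: what is moved stays moved. The work goes in short steps, Python scripts to look and compute and a tool call to move; the robot and the scene stay as the last step left them, time stands still between calls to the robot, and variables do not carry over. Pictures are saved under pics/ and viewed, and the job is handed in when it is done.

Besides the shell and the picture viewer there is one more tool, called after "Emit:" as name(argument=value, ...) on one line, values as JSON. move_arm: Moves the arm, as the interface text tells. Its arguments: {"type":"object","properties":{"moves":{"type":"string"}},"required":["moves"]}

```bash
ls; mkdir -p pics; python3 - <<'E'
from bench import *
import cv2
s=get_state();print(s)
for n in("scene","side","wrist"):
    c=calibration(n);print(n,c)
    im=grab_frame(n);cv2.imwrite(f"pics/{n}0.png",im[:,:,::-1])
E
```

```text
pics
{'time_s': 0.0, 'qpos': array([-1.30328360e+00,  5.28718308e-02,  1.40174295e+00, -4.81045039e-05,
        1.68858322e+00, -7.03183933e-02]), 'joint_vel': array([-0.00171235, -0.00050564,  0.00180092,  0.00148336, -0.00011425,
       -0.000696  ]), 'effort': array([ 1.72343061e-03, -3.81673801e+01, -3.60183048e+01,  6.90246452e-05,
        6.22316889e-03,  6.01408033e-06]), 'tool_pos': array([ 0.17393196, -0.49505008,  0.24144485]), 'eef_rot': array([[ 3.31435911e-01, -9.43477618e-01, -4.70419490e-04],
       [-9.43476371e-01, -3.31436238e-01,  1.53562142e-03],
       [-1.60473851e-03, -6.51304117e-05, -9.99998710e-01]]), 'wrist_force': array([ 0.16585652,  0.54493511, -0.14912421]), 'moment': array([-0.0033726 , -0.01786011, -0.02807037]), 'width': 0.08544833393706014}
scene {'camera_matrix': array([[363.98636088,   0.        , 258.11048827],
       [  0.        , 363.98636088, 194.84391961],
       [  0.        ,   0.        ,   1.        ]]), 'cam_to_world': array([[-0.07438379, -0.72375461,  0.68603668,  1.35182854],
       [ 0.99715473, -0.0455464 ,  0.06006636,  0.04856382
[... 307 characters left out ...]
am_to_world': array([[ 0.95931784,  0.1798184 , -0.21765713,  0.21862322],
       [-0.28197187,  0.64895759, -0.70664412, -1.20934426],
       [ 0.01418263,  0.7392695 ,  0.67326032,  1.24228496],
       [ 0.        ,  0.        ,  0.        ,  1.        ]])}
wrist {'camera_matrix': array([[297.31863964,   0.        , 252.6035242 ],
       [  0.        , 297.31863964, 190.17045707],
       [  0.        ,   0.        ,   1.        ]]), 'cam_to_world': array([[ 0.33273519,  0.90914533,  0.25048367,  0.23671202],
       [-0.94301766,  0.32141147,  0.0860951 , -0.47264895],
       [-0.00223537, -0.26485739,  0.964285  ,  0.37230913],
       [ 0.        ,  0.        ,  0.        ,  1.        ]])}
```

View pics/scene0.png

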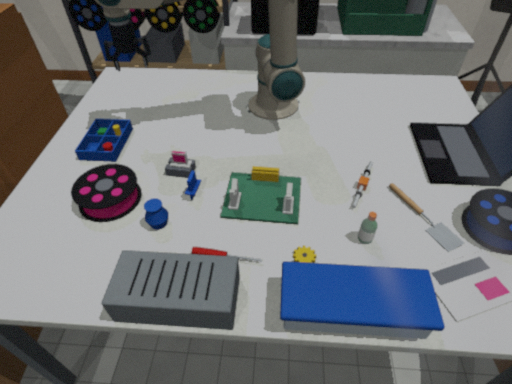

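View pics/side0.png

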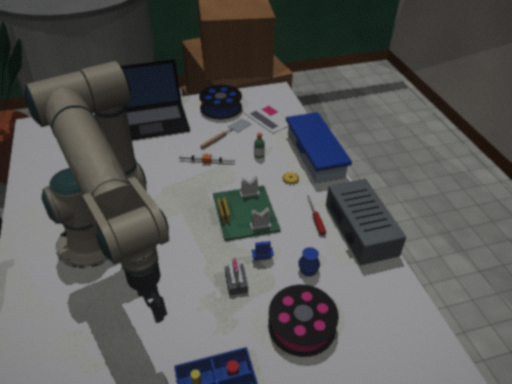

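View pics/wrist0.png

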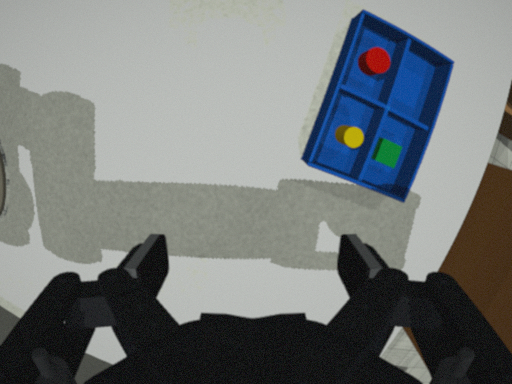

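The scene view shows the stand at (262,197), the orange-hub axle at (363,183), the pink holder in its rack at (180,163) and the blue look-alike at (192,184). I'll enlarge these.

```bash
python3 - <<'E'
import cv2,numpy as np
def crop(n,x,y,w,h,k,o):
    im=cv2.imread(f"pics/{n}0.png")[y:y+h,x:x+w]
    cv2.imwrite(f"pics/{o}.png",cv2.resize(im,None,fx=k,fy=k,interpolation=cv2.INTER_CUBIC))
crop("scene",210,150,100,75,8,"c_stand")
crop("scene",150,140,80,60,10,"c_rack")
crop("scene",335,150,80,60,10,"c_axle")
crop("side",170,140,160,120,5,"d_stand")
E
```

```text
(no output)
```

View pics/c_stand.png

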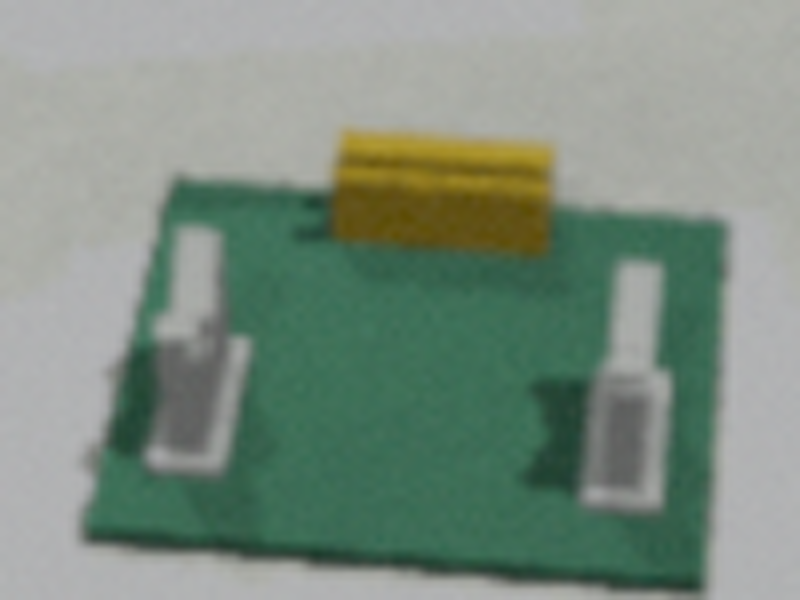

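View pics/c_rack.png

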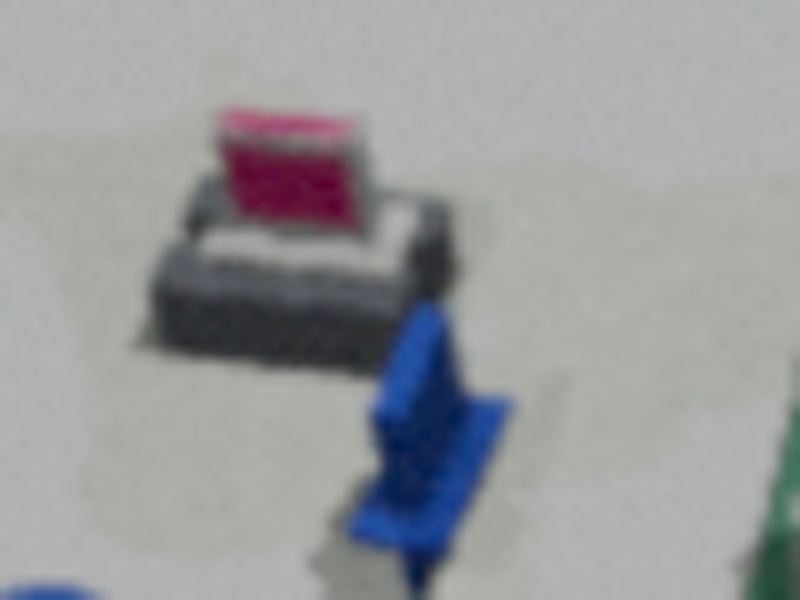

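View pics/c_axle.png

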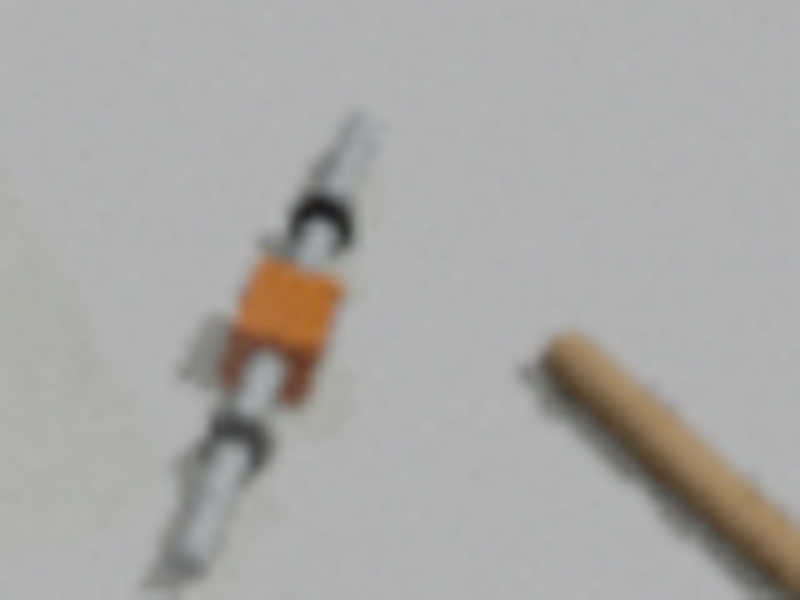

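View pics/d_stand.png

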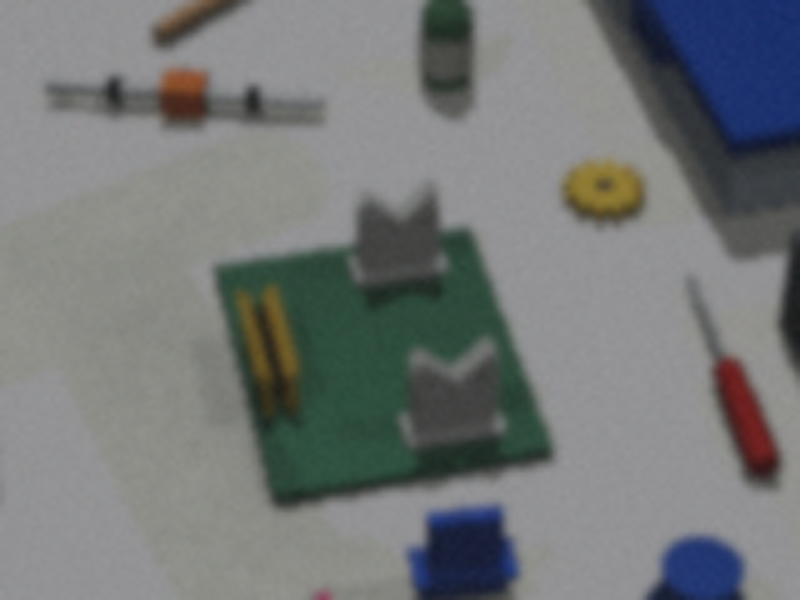

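```bash
python3 - <<'E'
import cv2,numpy as np
def crop(n,x,y,w,h,k,o):
    im=cv2.imread(f"pics/{n}0.png")[y:y+h,x:x+w]
    cv2.imwrite(f"pics/{o}.png",cv2.resize(im,None,fx=k,fy=k,interpolation=cv2.INTER_CUBIC))
crop("side",205,235,80,60,10,"d_rack")
crop("side",170,140,80,40,10,"d_axle")
E
```

```text
(no output)
```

View pics/d_rack.png

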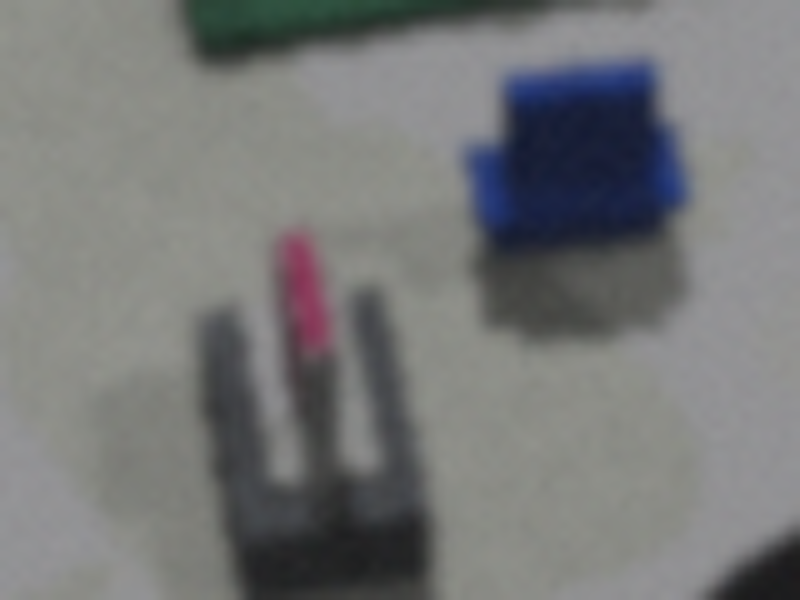

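View pics/d_axle.png

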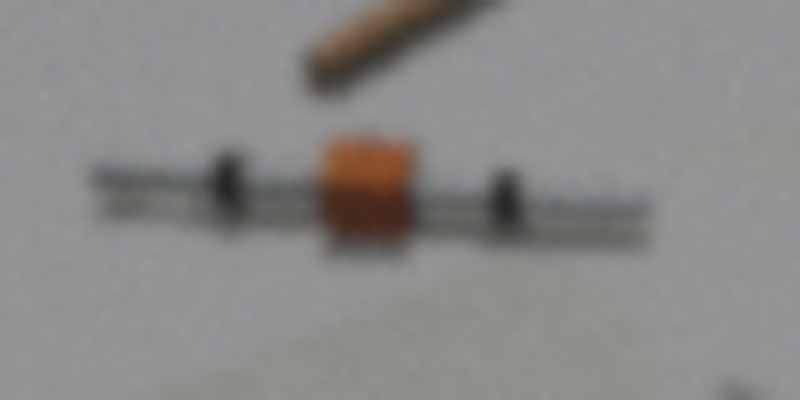

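```bash
cat > h.py <<'E'
import numpy as np,cv2
from bench import *
from scipy.optimize import least_squares
CAL={n:calibration(n) for n in("scene","side")}
def proj(n,P,c=None):
    c=c or CAL[n]; T=np.linalg.inv(c["cam_to_world"]); K=c["camera_matrix"]
    p=T[:3,:3]@P+T[:3,3]; v=np.array([p[0],-p[1],-p[2]])
    if n=="wrist":
        r=np.hypot(v[0],v[1]); th=np.arctan2(r,v[2]); v=np.array([v[0]/r*th,v[1]/r*th,1])
    else: v=v/v[2]
    return (K@v)[:2]
def px(u,v,ox,oy,k): return np.array([(u+.5)/k-.5+ox,(v+.5)/k-.5+oy])
def W(x,y,yaw,p):
    c,s=np.cos(yaw),np.sin(yaw); return np.array([x+c*p[0]-s*p[1],y+s*p[0]+c*p[1],p[2]])
def fit(obs,x0,cams=None):
    f=lambda q:np.concatenate([proj(o[0],W(*q,o[1]),cams[o[3]] if cams and len(o)>3 else None)-o[2] for o in obs])
    r=least_squares(f,x0,loss="soft_l1",f_scale=1.0)
    return r.x,f(r.x).reshape(-1,2)
E
cat > f0.py <<'E'
from h import *
S=lambda u,v:px(u,v,210,150,8); R=lambda u,v:px(u,v,150,140,10); A=lambda u,v:px(u,v,335,150,10)
DS=lambda u,v:px(u,v,170,140,5); DR=lambda u,v:px(u,v,205,235,10); DA=lambda u,v:px(u,v,170,140,10)
z=.012
st=[("scene",(-.105,-.12,z),S(177,182)),("scene",(-.105,.12,z),S(727,222)),("scene",(.095,.12,z),S(703,575)),("scene",(.095,-.12,z),S(88,530)),
("side",(-.105,.12,z),DS(217,265)),("side",(.095,.12,z),DS(472,230)),("side",(.095,-.12,z),DS(552,455)),("side",(-.105,-.12,z),DS(277,493))]
rk=[("scene",(.03,-.045,.034),R(162,268)),("scene",(.03,.045,.034),R(412,290)),
("side",(-.03,-.045,.034),DR(242,535)),("side",(.03,-.045,.034),DR(425,520)),("side",(-.03,.045,.034),DR(203,312)),("side",(.03,.045,.034),DR(383,285))]
ho=[("scene",(-.006,-.025,.086),R(218,108)),("scene",(-.006,.025,.086),R(352,117)),("scene",(.006,.025,.086),R(360,150)),("scene",(.006,-.025,.086),R(225,143)),
("side",(-.006,.025,.086),DR(282,235)),("side",(.006,.025,.086),DR(308,232)),("side",(.006,-.025,.086),DR(330,350)),("side",(-.006,-.025,.086),DR(300,355))]
ax=[("scene",(.115,0,.015),A(190,555)),("scene",(-.115,0,.015),A(360,125)),("scene",(-.018,-.015,.03),A(260,262)),("scene",(-.018,.015,.03),A(342,292)),("scene",(.018,.015,.03),A(325,355)),("scene",(.018,-.015,.03),A(240,325)),
("side",(-.115,0,.015),DA(95,180)),("side",(.115,0,.015),DA(650,210)),("side",(-.018,.015,.03),DA(325,140)),("side",(.018,.015,.03),DA(412,142))]
for n,o,x in(("stand",st,(.5,0,0)),("rack",rk,(.4,-.2,0)),("holder",ho,(.4,-.2,0)),("axle",ax,(.45,.25,-.3))):
    q,r=fit(o,x);print(n,q.round(4),"\n",r.round(1).tolist())
E
python3 f0.py
```

```text
stand [ 0.5515 -0.0092 -0.0531] 
 [[-0.6, -0.6], [0.4, -0.1], [0.3, 1.5], [-1.1, -0.0], [-0.4, -0.1], [-0.1, -0.6], [0.5, -1.1], [-0.9, 0.7]]
rack [ 0.4342 -0.3002 -0.1034] 
 [[-1.3, 1.7], [-1.0, 2.5], [-1.0, 0.2], [0.1, -1.1], [-1.0, -0.4], [-0.4, -0.2]]
holder [ 0.4354 -0.2965 -0.0857] 
 [[0.3, 0.1], [1.3, 0.6], [-0.6, -0.4], [-1.5, -1.1], [-0.9, -0.3], [0.3, -0.6], [0.8, 0.2], [-0.1, 0.3]]
axle [ 0.4723  0.3193 -0.3617] 
 [[0.1, 1.9], [0.1, 0.2], [-0.2, -0.5], [0.6, -0.9], [-0.3, -0.2], [-0.9, 0.1], [-0.6, -0.5], [-0.2, -0.2], [0.3, -0.3], [0.3, 0.1]]
```

```bash
cat > go.py <<'E'
# usage: go.py x y z yaw -> remaining shift/turn in tool axes from measured pose (tool straight down at target)
import sys,numpy as np
from bench import *
from scipy.spatial.transform import Rotation as Ro
x,y,z,yaw=map(float,sys.argv[1:5])
s=get_state();R=np.array(s["eef_rot"]);p=np.array(s["tool_pos"])
c,sn=np.cos(yaw),np.sin(yaw)
T=np.array([[c,sn,0],[sn,-c,0],[0,0,-1]])
d=R.T@(np.array([x,y,z])-p);rv=Ro.from_matrix(R.T@T).as_rotvec()
n=max(1,int(np.ceil(max(np.linalg.norm(d)/.049,np.linalg.norm(rv)/.148))))
print("t",round(s["time_s"],2),"pos",p.round(4),"yaw",round(np.arctan2(R[1,0],R[0,0]),4),"F",np.round(s["wrist_force"],1),"w",round(s["width"],4))
print("total turn",rv.round(4),"shift",d.round(4),"rows",n)
k=np.linalg.norm(rv)
for i in range(1,min(n,5)+1):
    print("  row",i,(rv*i/n).round(3),(d*i/n).round(4))
E
python3 go.py 0.42 -0.30 0.26 -0.2
```

```text
t 0.15 pos [ 0.174  -0.4951  0.2417] yaw -1.233 F [-0.8  0.1  0.2] w 0.0853
total turn [-7.000e-04  1.000e-03 -1.033e+00] shift [-0.1026 -0.2968 -0.0182] rows 7
  row 1 [-0.     0.    -0.148] [-0.0147 -0.0424 -0.0026]
  row 2 [-0.     0.    -0.295] [-0.0293 -0.0848 -0.0052]
  row 3 [-0.     0.    -0.443] [-0.044  -0.1272 -0.0078]
  row 4 [-0.     0.001 -0.59 ] [-0.0586 -0.1696 -0.0104]
  row 5 [-0.     0.001 -0.738] [-0.0733 -0.212  -0.013 ]
```

Emit:
move_arm(moves="0 0 -0.148 -0.015 -0.042 -0.003 0; 0 0 -0.295 -0.029 -0.085 -0.005 0; 0 0 -0.443 -0.044 -0.127 -0.008 0; 0 0 -0.59 -0.059 -0.17 -0.010 0; 0 0 -0.738 -0.073 -0.212 -0.013 0")

```text
time_s: 0.65
tool_pos: [0.3509, -0.3547, 0.2551]
eef_rot: [[0.883, -0.47, -0.0], [-0.47, -0.883, 0.0], [-0.0, -0.0, -1.0]]
wrist_force: [0.5, 0.5, 0.2]
width: 0.085
```

```bash
python3 go.py 0.42 -0.30 0.26 -0.2;python3 - <<'E'
from bench import *
import cv2,pickle
c=calibration("wrist");im=grab_frame("wrist");cv2.imwrite("pics/w1.png",im[:,:,::-1]);pickle.dump(c,open("w1.pkl","wb"))
E
```

```text
t 0.65 pos [ 0.3509 -0.3547  0.2551] yaw -0.489 F [0.5 0.5 0.2] w 0.085
total turn [-2.00e-04  3.00e-04 -2.89e-01] shift [ 0.0353 -0.0807 -0.0049] rows 2
  row 1 [-0.     0.    -0.145] [ 0.0176 -0.0404 -0.0024]
  row 2 [-0.     0.    -0.289] [ 0.0353 -0.0807 -0.0049]
```

View pics/w1.png

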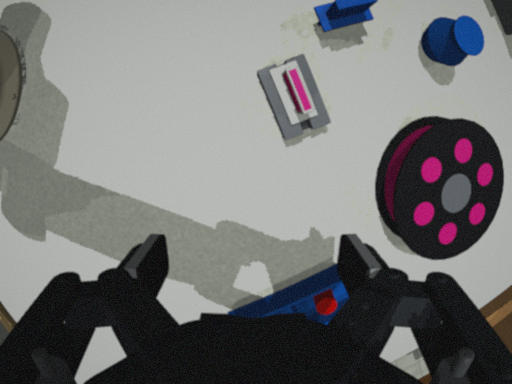

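Wrist view: rack with the pink holder at (293,95), blue look-alike at (345,12), spool at (440,190).

```bash
python3 - <<'E'
import cv2
im=cv2.imread("pics/w1.png")[45:145,245:345]
cv2.imwrite("pics/w1r.png",cv2.resize(im,None,fx=6,fy=6,interpolation=cv2.INTER_CUBIC))
E
```

```text
(no output)
```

View pics/w1r.png

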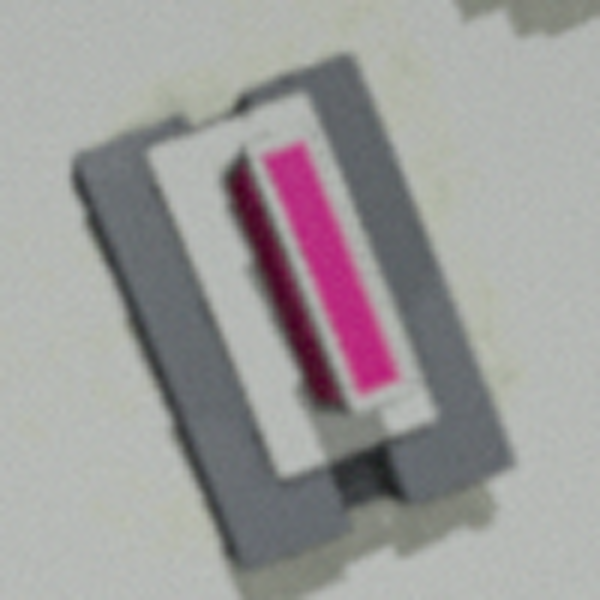

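```bash
cat > f1.py <<'E'
from h import *;import pickle
C={"w1":pickle.load(open("w1.pkl","rb"))}
w=lambda u,v:px(u,v,245,45,6)
rk=[("wrist",p,w(*u),"w1") for p,u in (((-.03,.045,.034),(78,157)),((.03,.045,.034),(352,55)),((.03,-.045,.034),(512,465)),((-.03,-.045,.034),(240,562)))]
ho=[("wrist",p,w(*u),"w1") for p,u in (((-.017,.035,.04),(150,150)),((.017,.035,.04),(310,95)),((.017,-.035,.04),(437,417)),((-.017,-.035,.04),(283,475)))]
for o in(rk,ho):
    q,r=fit(o,(.43,-.3,-.1),C);print(q.round(4),r.round(1).tolist())
E
python3 f1.py; python3 go.py 0.50 -0.09 0.26 0.2;
```

```text
[ 0.4333 -0.3019 -0.1026] [[-1.3, -0.9], [0.3, -1.1], [0.7, 0.6], [0.0, 2.0]]
[ 0.4345 -0.2972 -0.1004] [[-0.5, -0.5], [0.1, -1.3], [0.8, 0.5], [-0.2, 1.0]]
t 0.7 pos [ 0.3552 -0.3512  0.2558] yaw -0.4761 F [ 3.7  3.1 -0.1] w 0.0852
total turn [-0.0022 -0.0026 -0.6761] shift [ 0.009  -0.2985 -0.0034] rows 7
  row 1 [-0.    -0.    -0.097] [ 0.0013 -0.0426 -0.0005]
  row 2 [-0.001 -0.001 -0.193] [ 0.0026 -0.0853 -0.001 ]
  row 3 [-0.001 -0.001 -0.29 ] [ 0.0039 -0.1279 -0.0014]
  row 4 [-0.001 -0.002 -0.386] [ 0.0051 -0.1706 -0.0019]
  row 5 [-0.002 -0.002 -0.483] [ 0.0064 -0.2132 -0.0024]
```

Emit:
move_arm(moves="0 0 -0.097 0.001 -0.043 0 0; 0 0 -0.193 0.003 -0.085 -0.001 0; 0 0 -0.29 0.004 -0.128 -0.001 0; 0 0 -0.386 0.005 -0.171 -0.002 0; 0 0 -0.483 0.006 -0.213 -0.002 0")

```text
time_s: 1.2
tool_pos: [0.4568, -0.17, 0.2573]
eef_rot: [[1.0, -0.008, 0.0], [-0.008, -1.0, -0.0], [0.0, 0.0, -1.0]]
wrist_force: [-0.2, -0.4, 0.2]
width: 0.0855
```

```bash
python3 go.py 0.50 -0.05 0.26 0.3
```

```text
t 1.2 pos [ 0.4568 -0.17    0.2573] yaw -0.0082 F [-0.2 -0.4  0.2] w 0.0855
total turn [ 1.000e-04 -0.000e+00 -3.082e-01] shift [ 0.0422 -0.1203 -0.0027] rows 3
  row 1 [ 0.    -0.    -0.103] [ 0.0141 -0.0401 -0.0009]
  row 2 [ 0.    -0.    -0.205] [ 0.0281 -0.0802 -0.0018]
  row 3 [ 0.    -0.    -0.308] [ 0.0422 -0.1203 -0.0027]
```

Emit:
move_arm(moves="0 0 0 0.02 0 -0.01 0; 0 0 0 0.02 0 -0.01 0;0 0 0 0.02 0 -0.01 0")

```text
time_s: 1.5
tool_pos: [0.4761, -0.1719, 0.2668]
eef_rot: [[1.0, -0.012, -0.001], [-0.012, -1.0, 0.0], [-0.001, -0.0, -1.0]]
wrist_force: [0.0, -0.4, -0.5]
width: 0.0855
```

```bash
python3 - <<'E'
from bench import *
import cv2,pickle
c=calibration("wrist");im=grab_frame("wrist");cv2.imwrite("pics/w2.png",im[:,:,::-1]);pickle.dump(c,open("w2.pkl","wb"))
E
```

```text
(no output)
```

View pics/w2.png

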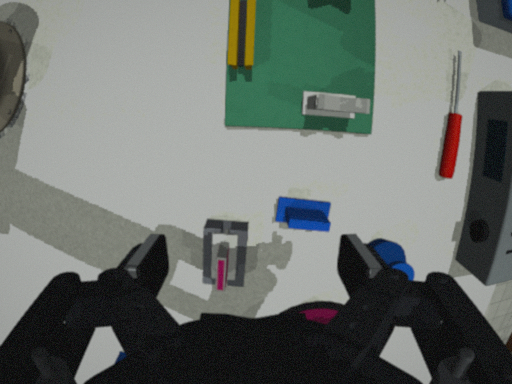

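Stand partly in view, with the lip at (242,30) and a saddle at (337,103). I'll go 0.11 m further in +y.

Emit:
move_arm(moves="0 0 0 0.015 -0.045 -0.005 0; 0 0 0 0.03 -0.09 -0.01 0; 0 0 0 0.035 -0.11 -0.01 0;0 0 0 0.035 -0.11 -0.01 0; 0 0 0 0.035 -0.11 -0.01 0")

```text
time_s: 2.05
tool_pos: [0.512, -0.0631, 0.2769]
eef_rot: [[1.0, -0.013, -0.001], [-0.013, -1.0, -0.0], [-0.001, 0.0, -1.0]]
wrist_force: [-0.2, -0.8, 0.3]
width: 0.0856
```

```bash
python3 - <<'E'
from bench import *
import cv2,pickle
c=calibration("wrist");im=grab_frame("wrist");cv2.imwrite("pics/w3.png",im[:,:,::-1]);pickle.dump(c,open("w3.pkl","wb"))
cv2.imwrite("pics/w3c.png",cv2.resize(im[0:230,190:420,::-1],None,fx=2.6,fy=2.6,interpolation=cv2.INTER_CUBIC))
E
```

```text
(no output)
```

View pics/w3.png

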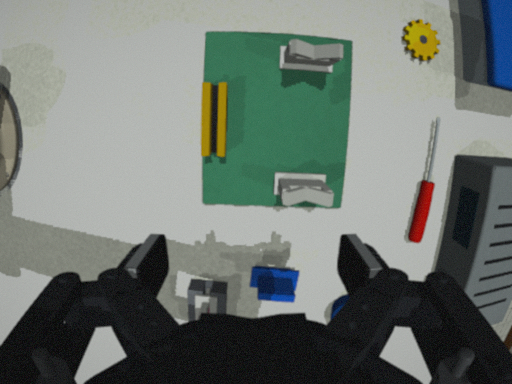

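View pics/w3c.png

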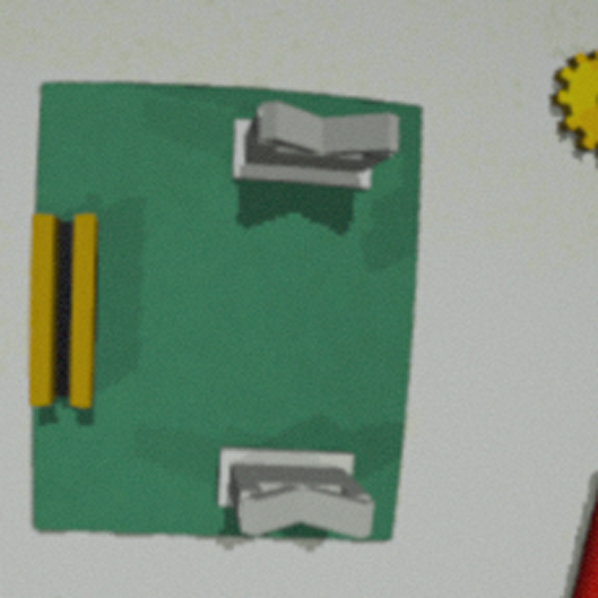

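```bash
cat > f2.py <<'E'
from h import *;import pickle
exec(open("f0.py").read().split("rk=")[0].split("import *")[1])
C={"w3":pickle.load(open("w3.pkl","rb"))}
w=lambda u,v:px(u,v,190,0,2.6)
z=.012
pl=[("wrist",p,w(*u),"w3") for p,u in (((-.105,.12,z),(40,84)),((.095,.12,z),(422,106)),((.095,-.12,z),(393,541)),((-.105,-.12,z),(34,531)))]
ch=[("wrist",p,w(*u),"w3") for p,u in (((-.09,.045,.046),(57,217)),((-.08,.045,.046),(74,217)),((-.09,-.045,.046),(53,405)),((-.08,-.045,.046),(71,406)))]
for o in(pl,ch,pl+ch,pl+ch+st):
    q,r=fit(o,(.55,-.01,-.05),C);print(q.round(4),r.round(1).tolist())
for p in((.006,.077,.089),(.054,.077,.089),(.006,.093,.089),(.054,.093,.089),(.006,-.077,.089),(.054,-.093,.089),(.03,-.085,.065)):
    u=proj("wrist",W(*q,p),C["w3"]);print(p,((u[0]-190)*2.6).round(),(u[1]*2.6).round())
E
python3 f2.py;python3 go.py 0.472 0.25 0.24 0.9
```

```text
[ 0.5493 -0.0091 -0.0426] [[-0.5, -0.8], [0.6, -0.6], [0.6, 0.8], [-0.6, 0.7]]
[ 0.55   -0.0092 -0.044 ] [[-0.8, -0.3], [0.9, -0.3], [-0.6, 0.4], [0.5, 0.2]]
[ 0.5497 -0.0091 -0.0425] [[-0.2, -0.8], [0.9, -0.6], [0.8, 0.8], [-0.3, 0.7], [-1.2, -0.3], [0.5, -0.3], [-0.8, 0.4], [0.3, 0.2]]
[ 0.5498 -0.0092 -0.0441] [[0.1, -0.9], [1.1, -0.4], [0.8, 0.9], [-0.3, 0.7], [-1.0, -0.3], [0.7, -0.3], [-0.7, 0.4], [0.4, 0.2], [-0.9, -0.7], [0.2, -0.6], [0.6, 0.8], [-0.8, -0.1], [-1.1, 0.2], [-0.8, -0.7], [0.3, -1.2], [-1.0, 0.9]]
(0.006, 0.077, 0.089) 277.0 138.0
(0.054, 0.077, 0.089) 389.0 149.0
(0.006, 0.093, 0.089) 277.0 101.0
(0.054, 0.093, 0.089) 390.0 113.0
(0.006, -0.077, 0.089) 259.0 501.0
(0.054, -0.093, 0.089) 363.0 539.0
(0.03, -0.085, 0.065) 302.0 505.0
t 2.1 pos [ 0.5121 -0.0635  0.277 ] yaw -0.0135 F [-0.3  0.  -0.1] w 0.0855
total turn [ 1.000e-04  7.000e-04 -9.135e-01] shift [-0.0443 -0.3129  0.0369] rows 7
  row 1 [ 0.     0.    -0.131] [-0.0063 -0.0447  0.0053]
  row 2 [ 0.     0.    -0.261] [-0.0126 -0.0894  0.0105]
  row 3 [ 0.     0.    -0.392] [-0.019  -0.1341  0.0158]
  row 4 [ 0.     0.    -0.522] [-0.0253 -0.1788  0.0211]
  row 5 [ 0.     0.001 -0.653] [-0.0316 -0.2235  0.0264]
```

```bash
python3 go.py 0.528 0.298 0.24 1.209
```

```text
t 2.1 pos [ 0.5121 -0.0635  0.277 ] yaw -0.0135 F [-0.3  0.  -0.1] w 0.0855
total turn [-0.0000e+00  8.0000e-04 -1.2225e+00] shift [ 0.0111 -0.3617  0.0368] rows 9
  row 1 [-0.     0.    -0.136] [ 0.0012 -0.0402  0.0041]
  row 2 [-0.     0.    -0.272] [ 0.0025 -0.0804  0.0082]
  row 3 [-0.     0.    -0.408] [ 0.0037 -0.1206  0.0123]
  row 4 [-0.     0.    -0.543] [ 0.0049 -0.1607  0.0164]
  row 5 [-0.     0.    -0.679] [ 0.0062 -0.2009  0.0205]
```

Emit:
move_arm(moves="0 0 -0.136 0.001 -0.040 0.004 0; 0 0 -0.272 0.002 -0.080 0.008 0; 0 0 -0.408 0.004 -0.121 0.012 0; 0 0 -0.543 0.005 -0.161 0.016 0; 0 0 -0.679 0.006 -0.201 0.020 0")

```text
time_s: 2.6
tool_pos: [0.521, 0.1384, 0.257]
eef_rot: [[0.784, 0.621, 0.0], [0.621, -0.784, -0.0], [-0.0, 0.0, -1.0]]
wrist_force: [-0.1, 0.4, -0.0]
width: 0.0854
```

```bash
python3 go.py 0.528 0.298 0.24 1.209
```

```text
t 2.6 pos [0.521  0.1384 0.257 ] yaw 0.6699 F [-0.1  0.4 -0. ] w 0.0854
total turn [ 3.000e-04  3.000e-04 -5.391e-01] shift [ 0.1045 -0.1208  0.017 ] rows 4
  row 1 [ 0.     0.    -0.135] [ 0.0261 -0.0302  0.0042]
  row 2 [ 0.    0.   -0.27] [ 0.0523 -0.0604  0.0085]
  row 3 [ 0.     0.    -0.404] [ 0.0784 -0.0906  0.0127]
  row 4 [ 0.     0.    -0.539] [ 0.1045 -0.1208  0.017 ]
```

Emit:
move_arm(moves="0 0 -0.135 0.026 -0.030 0.004 0; 0 0 -0.27 0.052 -0.060 0.008 0; 0 0 -0.404 0.078 -0.090 0.013 0; 0 0 -0.54 0.104 -0.120 0.017 0; 0 0 -0.54 0.104 -0.120 0.017 0")

```text
time_s: 3.1
tool_pos: [0.5281, 0.2993, 0.2384]
eef_rot: [[0.35, 0.937, -0.003], [0.937, -0.35, -0.0], [-0.001, -0.002, -1.0]]
wrist_force: [0.3, -0.2, -0.2]
width: 0.0853
```

```bash
python3 go.py 0.472 0.319 0.1 1.209; python3 - <<'E'
from bench import *
import cv2,pickle
c=calibration("wrist");im=grab_frame("wrist");cv2.imwrite("pics/w4.png",im[:,:,::-1]);pickle.dump(c,open("w4.pkl","wb"))
E
```

```text
t 3.1 pos [0.5281 0.2993 0.2384] yaw 1.2127 F [ 0.3 -0.2 -0.2] w 0.0853
total turn [-0.0022  0.0013  0.0037] shift [-0.0011 -0.0591  0.1385] rows 4
  row 1 [-0.001  0.     0.001] [-0.0003 -0.0148  0.0346]
  row 2 [-0.001  0.001  0.002] [-0.0005 -0.0296  0.0692]
  row 3 [-0.002  0.001  0.003] [-0.0008 -0.0444  0.1039]
  row 4 [-0.002  0.001  0.004] [-0.0011 -0.0591  0.1385]
```

View pics/w4.png

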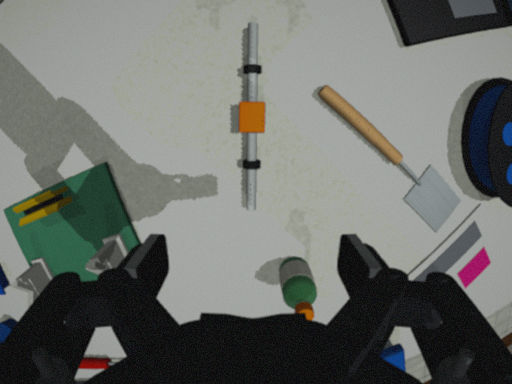

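The axle is vertical in the wrist image: ends (253,21) and (251,209), hub (239..265, 102..132). It is the only bar with an orange hub and two black collars.

```bash
python3 - <<'E'
from h import *;import pickle
im=cv2.imread("pics/w4.png")[5:225,200:310]
hsv=cv2.cvtColor(im,cv2.COLOR_BGR2HSV);m=cv2.inRange(hsv,(5,150,120),(20,255,255))
ys,xs=np.nonzero(m);print("hub",xs.min()+200,xs.max()+200,ys.min()+5,ys.max()+5, cv2.minAreaRect(np.c_[xs+200,ys+5].astype(np.float32)))
cv2.imwrite("pics/w4c.png",cv2.resize(im,None,fx=2.7,fy=2.7,interpolation=cv2.INTER_CUBIC))
C={"w4":pickle.load(open("w4.pkl","rb"))}
o=[("wrist",p,np.array(u,float),"w4") for p,u in (((-.115,0,.015),(253.2,21)),((.115,0,.015),(251.2,208.5)),((-.018,-.015,.03),(239,102)),((-.018,.015,.03),(265,102)),((.018,.015,.03),(265,132.)),((.018,-.015,.03),(239,132)))]
q,r=fit(o,(.472,.319,-.36),C);print(q.round(4),r.round(1).tolist())
E
```

```text
hub 239 264 102 132 ((251.5, 117.0), (30.0, 25.0), 90.0)
[ 0.4703  0.3204 -0.3667] [[-0.1, 1.5], [-0.0, 0.6], [-0.1, -1.4], [0.5, -1.2], [0.1, 0.3], [-0.3, 0.1]]
```

View pics/w4c.png

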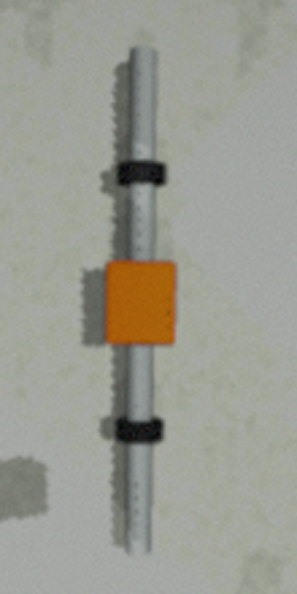

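```bash
python3 go.py 0.4705 0.3203 0.018 1.204
```

```text
t 3.15 pos [0.5285 0.2974 0.239 ] yaw 1.2077 F [ 1.1  0.2 -0.4] w 0.0853
total turn [-0.0012  0.0018  0.0037] shift [ 0.0012 -0.0621  0.2211] rows 5
  row 1 [-0.     0.     0.001] [ 0.0002 -0.0124  0.0442]
  row 2 [-0.     0.001  0.001] [ 0.0005 -0.0248  0.0884]
  row 3 [-0.001  0.001  0.002] [ 0.0007 -0.0373  0.1326]
  row 4 [-0.001  0.001  0.003] [ 0.001  -0.0497  0.1768]
  row 5 [-0.001  0.002  0.004] [ 0.0012 -0.0621  0.2211]
```

Emit:
move_arm(moves="0 0 0.002 0.0005 -0.030 0.040 0; 0 0 0.004 0.001 -0.062 0.085 0; 0 0 0.004 0.001 -0.062 0.125 0; 0 0 0.004 0.001 -0.062 0.150 0; 0 0 0.004 0.001 -0.062 0.150 0")

```text
time_s: 3.65
tool_pos: [0.4694, 0.317, 0.0862]
eef_rot: [[0.363, 0.932, -0.007], [0.932, -0.363, -0.005], [-0.007, -0.005, -1.0]]
wrist_force: [0.5, 0.6, 1.1]
width: 0.0853
```

```bash
python3 go.py 0.4705 0.3203 0.018 1.204; python3 - <<'E'
from h import *
print(CAL and None)
c=calibration("wrist");im=grab_frame("wrist");cv2.imwrite("pics/w5.png",im[:,:,::-1])
for p in((0,0,.03),(-.115,0,.015),(.115,0,.015)): print(proj("wrist",W(.4705,.3203,-.367,p),c).round(1))
E
```

```text
t 3.65 pos [0.4694 0.317  0.0862] yaw 1.1995 F [0.5 0.6 1.1] w 0.0853
total turn [-0.0046  0.0066 -0.0045] shift [0.0039 0.0001 0.0682] rows 2
  row 1 [-0.002  0.003 -0.002] [0.0019 0.0001 0.0341]
  row 2 [-0.005  0.007 -0.004] [0.0039 0.0001 0.0682]
None
[257.6 213.8]
[257.3  42.4]
[256.9 329.8]
```

View pics/w5.png

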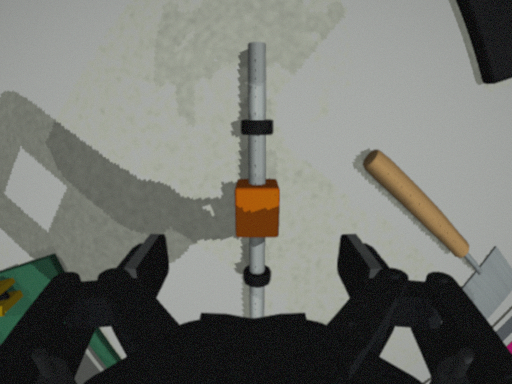

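Emit:
move_arm(moves="0 0 0 0.001 0 0.03 0; -0.002 0.003 0 0.001 0 0.055 0; -0.002 0.003 0 0.001 0 0.068 0; -0.002 0.003 0 0.001 0 0.068 0")

```text
time_s: 4.1
tool_pos: [0.4716, 0.3203, 0.0222]
eef_rot: [[0.361, 0.933, 0.002], [0.933, -0.361, 0.001], [0.002, 0.002, -1.0]]
wrist_force: [0.5, -0.3, -0.1]
width: 0.0852
```

```bash
python3 go.py 0.4705 0.3203 0.018 1.204
```

```text
t 4.1 pos [0.4716 0.3203 0.0222] yaw 1.2016 F [ 0.5 -0.3 -0.1] w 0.0852
total turn [ 0.0015 -0.002  -0.0024] shift [-0.0004 -0.001   0.0042] rows 1
  row 1 [ 0.002 -0.002 -0.002] [-0.0004 -0.001   0.0042]
```

Emit:
move_arm(moves="0 0 0 0 -0.001 0.003 0; 0 0 0 0 -0.001 0.003 0.4; 0 0 0 0 -0.001 0.003 0.7; 0 0 0 0 -0.001 0.003 0.8; 0 0 0 0 -0.001 0.003 0.8")

```text
time_s: 4.6
tool_pos: [0.4706, 0.3216, 0.02]
eef_rot: [[0.359, 0.933, 0.004], [0.933, -0.36, 0.002], [0.003, 0.003, -1.0]]
wrist_force: [-7.6, -4.2, 16.6]
width: 0.029
```

```bash
python3 go.py 0.4705 0.3203 0.018 1.204
```

```text
t 4.6 pos [0.4706 0.3216 0.02  ] yaw 1.2031 F [-7.6 -4.2 16.6] w 0.029
total turn [ 0.0026 -0.0033 -0.0009] shift [-0.0012  0.0004  0.002 ] rows 1
  row 1 [ 0.003 -0.003 -0.001] [-0.0012  0.0004  0.002 ]
```

Emit:
move_arm(moves="0 0 0 0 0 -0.002 0.9; 0 0 0 0 0 -0.015 0.9; 0 0 0 0 0 -0.05 0.9; 0 0 0 0 0 -0.10 0.9; 0 0 0 0 0 -0.14 0.9")

```text
time_s: 5.1
tool_pos: [0.4699, 0.3213, 0.1625]
eef_rot: [[0.359, 0.933, 0.004], [0.933, -0.359, 0.003], [0.004, 0.003, -1.0]]
wrist_force: [1.7, 0.9, -1.0]
width: 0.0289
```

```bash
python3 go.py 0.5797 -0.0105 0.16 -0.044; python3 - <<'E'
from h import *
im=grab_frame("wrist");cv2.imwrite("pics/w6.png",im[:,:,::-1])
E
```

```text
t 5.1 pos [0.4699 0.3213 0.1625] yaw 1.2031 F [ 1.7  0.9 -1. ] w 0.0289
total turn [ 0.     -0.0055  1.2471] shift [-0.2702  0.2217  0.0021] rows 9
  row 1 [ 0.    -0.001  0.139] [-0.03    0.0246  0.0002]
  row 2 [ 0.    -0.001  0.277] [-0.06    0.0493  0.0005]
  row 3 [ 0.    -0.002  0.416] [-0.0901  0.0739  0.0007]
  row 4 [ 0.    -0.002  0.554] [-0.1201  0.0985  0.0009]
  row 5 [ 0.    -0.003  0.693] [-0.1501  0.1232  0.0011]
```

View pics/w6.png

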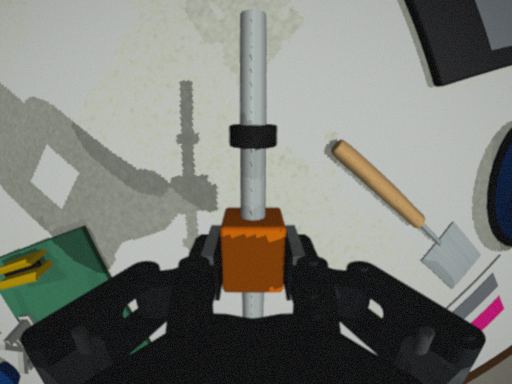

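Held square in the pads: the bar runs vertically at column 253, hub at (253,250). Carrying it to the stand.

Emit:
move_arm(moves="0 0 0.139 -0.030 0.025 -0.01 0.9; 0 -0.001 0.277 -0.060 0.049 -0.01 0.9; 0 -0.002 0.416 -0.090 0.074 -0.01 0.9; 0 -0.002 0.554 -0.120 0.099 -0.01 0.9; 0 -0.003 0.693 -0.150 0.123 -0.01 0.9")

```text
time_s: 5.65
tool_pos: [0.5309, 0.1355, 0.1695]
eef_rot: [[0.875, 0.483, 0.001], [0.483, -0.875, -0.0], [0.001, 0.001, -1.0]]
wrist_force: [-0.2, 0.1, -2.4]
width: 0.0288
```

```bash
python3 go.py 0.5797 -0.0105 0.16 -0.044; python3 - <<'E'
from h import *
from scipy.optimize import least_squares
s=get_state()
E
```

```text
t 5.65 pos [0.5309 0.1355 0.1695] yaw 0.5045 F [-0.2  0.1 -2.4] w 0.0288
total turn [ 5.000e-04 -1.300e-03  5.485e-01] shift [-0.0279  0.1514  0.0096] rows 4
  row 1 [ 0.    -0.     0.137] [-0.007   0.0378  0.0024]
  row 2 [ 0.    -0.001  0.274] [-0.0139  0.0757  0.0048]
  row 3 [ 0.    -0.001  0.411] [-0.0209  0.1135  0.0072]
  row 4 [ 0.    -0.001  0.548] [-0.0279  0.1514  0.0096]
```

Emit:
move_arm(moves="0 0 0.137 -0.007 0.038 0.002 0.9; 0 0 0.274 -0.014 0.076 0.005 0.9; 0 -0.001 0.411 -0.021 0.114 0.007 0.9; 0 -0.001 0.548 -0.028 0.151 0.01 0.9; 0 -0.001 0.548 -0.028 0.151 0.01 0.9")

```text
time_s: 6.15
tool_pos: [0.5804, -0.0126, 0.1588]
eef_rot: [[0.999, -0.046, -0.001], [-0.046, -0.999, -0.002], [-0.001, 0.002, -1.0]]
wrist_force: [-0.1, 1.0, -1.8]
width: 0.0287
```

```bash
python3 go.py 0.5797 -0.0105 0.10 -0.044; python3 - <<'E'
from h import *
import pickle
c=calibration("wrist");s=get_state()
for n in("wrist","scene","side"):
    im=grab_frame(n);cv2.imwrite(f"pics/{n}7.png",im[:,:,::-1])
    x=None
    if n=="scene": x=im[130:220,200:320]
    if n=="side": x=im[140:250,180:320]
    if x is not None: cv2.imwrite(f"pics/{n}7c.png",cv2.resize(x[:,:,::-1],None,fx=5,fy=5,interpolation=cv2.INTER_CUBIC))
R=np.array(s["eef_rot"]);p=np.array(s["tool_pos"])
# predicted axle centre 5 mm ahead of TCP; far end at tool -y 0.115
for l in(0,.057,.115): print(l,proj("wrist",p+R@np.array([0,-l,.005]),c).round(1))
for a in((.03,.085,.065),(.03,-.085,.065),(.03,.085,.0735)): print(proj("wrist",W(.5497,-.0092,-.044,a),c).round(1))
E
```

```text
t 6.15 pos [ 0.5804 -0.0126  0.1588] yaw -0.0465 F [-0.1  1.  -1.8] w 0.0287
total turn [ 0.0017  0.0005 -0.0025] shift [-0.0008 -0.0022  0.0588] rows 2
  row 1 [ 0.001  0.    -0.001] [-0.0004 -0.0011  0.0294]
  row 2 [ 0.002  0.001 -0.002] [-0.0008 -0.0022  0.0588]
0 [253.3 247.6]
0.057 [253.6 133.3]
0.115 [253.8  10.3]
[252.   84.5]
[252.3 285.9]
[252.   83.5]
```

View pics/wrist7.png

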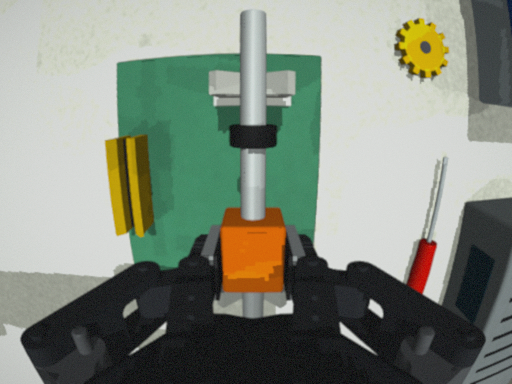

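View pics/side7c.png

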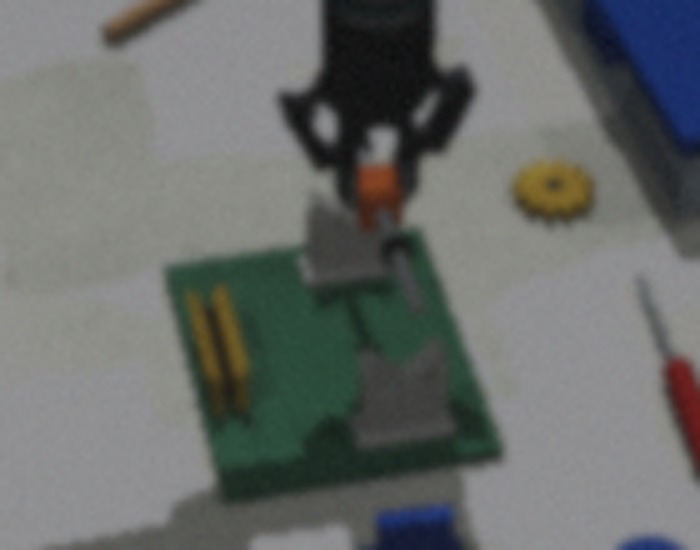

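View pics/scene7c.png

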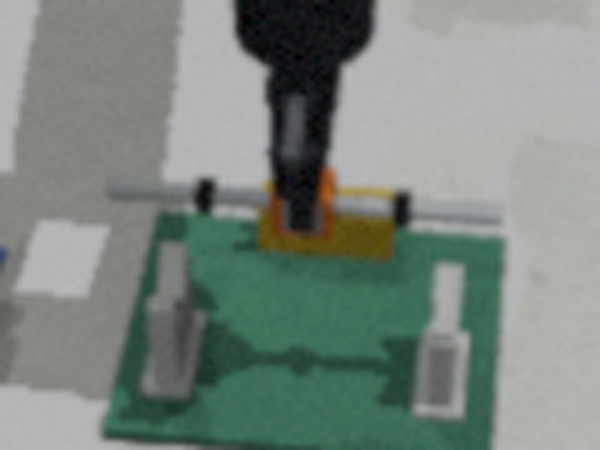

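Emit:
move_arm(moves="0 0 -0.002 -0.001 0 0.03 0.9; 0.001 0 -0.002 -0.001 -0.001 0.05 0.9; 0.001 0 -0.002 -0.001 -0.001 0.065 0.9; 0.001 0 -0.002 -0.001 -0.001 0.070 0.9; 0.001 0 -0.002 -0.001 -0.001 0.070 0.9")

```text
time_s: 6.8
tool_pos: [0.5789, -0.0069, 0.089]
eef_rot: [[0.999, -0.035, -0.001], [-0.035, -0.999, 0.001], [-0.001, -0.001, -1.0]]
wrist_force: [0.1, 0.7, -1.5]
width: 0.029
```

```bash
python3 go.py 0.5797 -0.0105 0.0785 -0.044; python3 - <<'E'
from h import *
for n in("wrist","side"):
    im=grab_frame(n);cv2.imwrite(f"pics/{n}8.png",im[:,:,::-1])
    if n=="side": cv2.imwrite(f"pics/{n}8c.png",cv2.resize(im[170:240,200:300,::-1],None,fx=7,fy=7,interpolation=cv2.INTER_CUBIC))
E
```

```text
t 6.8 pos [ 0.5789 -0.0069  0.089 ] yaw -0.035 F [ 0.1  0.7 -1.5] w 0.029
total turn [-0.0006  0.0006  0.009 ] shift [0.0009 0.0036 0.0105] rows 1
  row 1 [-0.001  0.001  0.009] [0.0009 0.0036 0.0105]
```

View pics/wrist8.png

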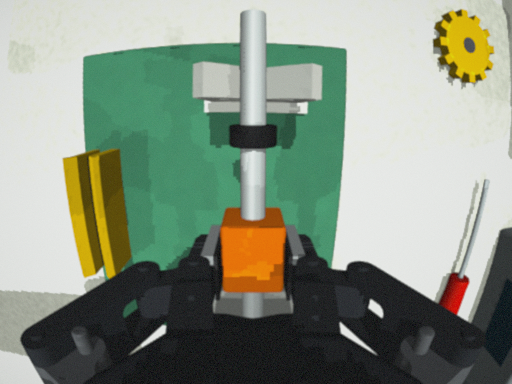

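View pics/side8c.png

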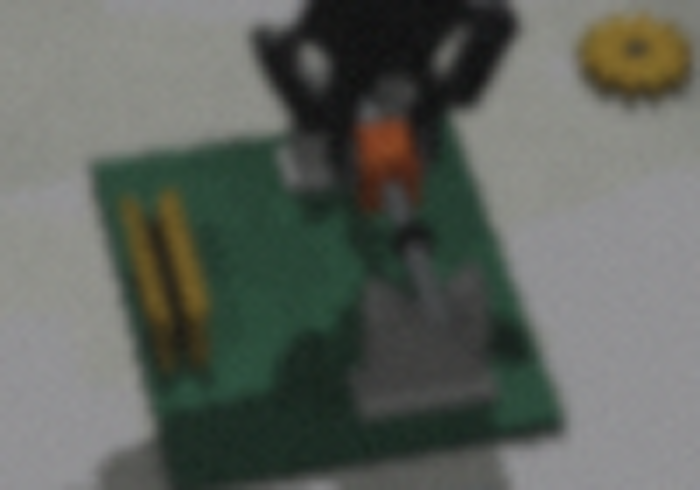

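Emit:
move_arm(moves="0 0 0.005 0.0005 0.001 0.003 0.9; 0 0 0.009 0.001 0.002 0.006 0.9; 0 0 0.009 0.001 0.002 0.009 0.9; 0 0 0.009 0.001 0.002 0.009 0.9")

```text
time_s: 7.3
tool_pos: [0.5797, -0.0096, 0.0796]
eef_rot: [[0.999, -0.045, -0.001], [-0.045, -0.999, 0.001], [-0.001, -0.001, -1.0]]
wrist_force: [-0.2, 0.3, -0.6]
width: 0.0288
```

```bash
python3 go.py 0.5797 -0.0105 0.0785 -0.044
```

```text
t 7.3 pos [ 0.5797 -0.0096  0.0796] yaw -0.0452 F [-0.2  0.3 -0.6] w 0.0288
total turn [-0.0006  0.0009 -0.0012] shift [0.     0.0009 0.0011] rows 1
  row 1 [-0.001  0.001 -0.001] [0.     0.0009 0.0011]
```

Emit:
move_arm(moves="0 0 0 0 0 0.001 0.9; 0 0 0 0 0 0.0015 0.9;0 0 0 0 0 0.0015 0.9")

```text
time_s: 7.6
tool_pos: [0.5801, -0.0095, 0.0789]
eef_rot: [[0.999, -0.045, 0.0], [-0.045, -0.999, 0.0], [0.0, -0.0, -1.0]]
wrist_force: [-1.1, 0.3, -1.1]
width: 0.0288
```

Emit:
move_arm(moves="0 0 0 0 0 0.001 0.9; 0 0 0 0 0 0.001 0.9")

```text
time_s: 7.8
tool_pos: [0.5802, -0.0095, 0.0787]
eef_rot: [[0.999, -0.045, 0.001], [-0.045, -0.999, 0.0], [0.001, -0.0, -1.0]]
wrist_force: [-4.1, 0.5, 5.8]
width: 0.0289
```

```bash
python3 - <<'E'
from h import *
print(get_state()["wrist_force"].round(2),get_state()["tool_pos"].round(4))
im=grab_frame("side");cv2.imwrite(f"pics/side9c.png",cv2.resize(im[170:240,200:300,::-1],None,fx=7,fy=7,interpolation=cv2.INTER_CUBIC))
E
```

```text
[-4.07  0.45  5.82] [ 0.5802 -0.0095  0.0787]
```

View pics/side9c.png

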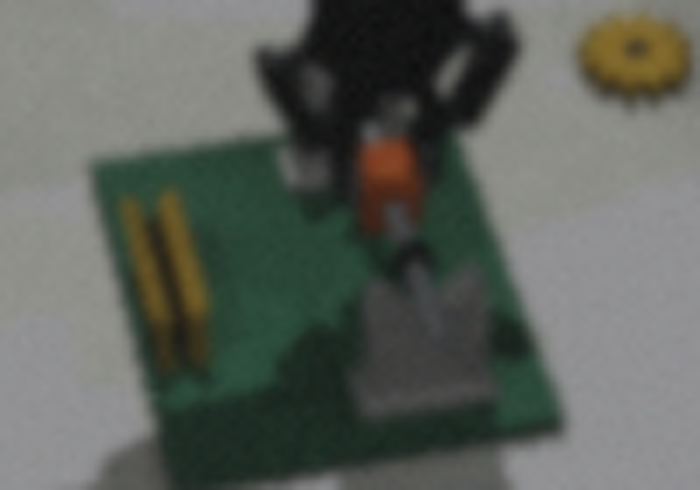

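Emit:
move_arm(moves="0 0 0 -0.0005 0 0 0.9; 0 0 0 -0.0005 0 0 0.6; 0 0 0 -0.0005 0 0 0.45; 0 0 0 -0.0005 0 0 0.3; 0 0 0 -0.0005 0 0 0.2")

```text
time_s: 8.35
tool_pos: [0.5795, -0.0094, 0.0775]
eef_rot: [[0.999, -0.045, -0.0], [-0.045, -0.999, 0.001], [-0.0, -0.001, -1.0]]
wrist_force: [0.6, 0.3, -0.3]
width: 0.0684
```

Emit:
move_arm(moves="0 0 0 0 0 0 0.1; 0 0 0 0 0 -0.02 0.1; 0 0 0 0 0 -0.05 0.1; 0 0 0 0 0 -0.09 0.1; 0 0 0 0 0 -0.13 0.1")

```text
time_s: 8.85
tool_pos: [0.5792, -0.0095, 0.2087]
eef_rot: [[0.999, -0.045, -0.001], [-0.045, -0.999, 0.001], [-0.001, -0.001, -1.0]]
wrist_force: [1.6, -0.1, -0.2]
width: 0.0772
```

```bash
python3 go.py 0.50 -0.15 0.22 -0.1; python3 - <<'E'
from h import *
im=grab_frame("wrist");cv2.imwrite("pics/w10.png",im[:,:,::-1])
im=grab_frame("side");cv2.imwrite(f"pics/side10c.png",cv2.resize(im[170:240,200:300,::-1],None,fx=7,fy=7,interpolation=cv2.INTER_CUBIC))
E
```

```text
t 8.85 pos [ 0.5792 -0.0095  0.2087] yaw -0.045 F [ 1.6 -0.1 -0.2] w 0.0772
total turn [-0.0006  0.0008  0.055 ] shift [-0.0728  0.1439 -0.0113] rows 4
  row 1 [-0.     0.     0.014] [-0.0182  0.036  -0.0028]
  row 2 [-0.     0.     0.028] [-0.0364  0.072  -0.0057]
  row 3 [-0.     0.001  0.041] [-0.0546  0.108  -0.0085]
  row 4 [-0.001  0.001  0.055] [-0.0728  0.1439 -0.0113]
```

View pics/w10.png

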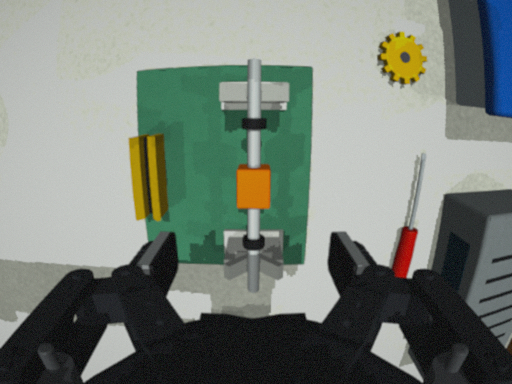

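View pics/side10c.png

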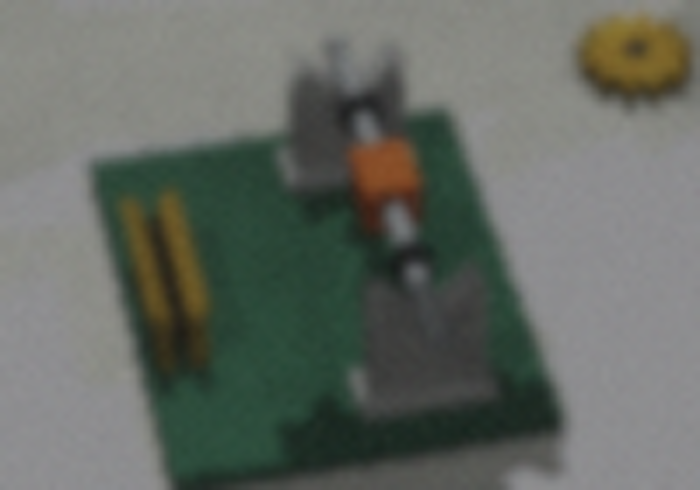

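Axle rests in both V notches, hub at (253,187) between the saddles, ends (253,60) and (253,290). Next, the holder: first locating the blue neighbour for finger clearance.

```bash
python3 go.py 0.44 -0.355 0.20 -0.1; python3 - <<'E'
from h import *
from scipy.optimize import least_squares
# blue top ends: scene crop (430,310)&(385,410) ; side crop (505,75),(655,65): top edge back
R=lambda u,v:px(u,v,150,140,10);D=lambda u,v:px(u,v,205,235,10)
for a,b in((R(430,305),D(655,68)),(R(380,405),D(508,80)),(R(510,402),D(685,190)),(R(350,525),D(490,215))):
    r=least_squares(lambda p:np.r_[proj("scene",p)-a,proj("side",p)-b],(.5,-.2,.05));print(r.x.round(3),round(r.cost,2))
E
```

```text
t 8.95 pos [ 0.5818 -0.0097  0.215 ] yaw -0.0449 F [0.4 0.7 0.1] w 0.0768
total turn [-0.0005 -0.012   0.0551] shift [-0.1264  0.3514  0.0134] rows 8
  row 1 [-0.    -0.001  0.007] [-0.0158  0.0439  0.0017]
  row 2 [-0.    -0.003  0.014] [-0.0316  0.0878  0.0034]
  row 3 [-0.    -0.004  0.021] [-0.0474  0.1318  0.005 ]
  row 4 [-0.    -0.006  0.028] [-0.0632  0.1757  0.0067]
  row 5 [-0.    -0.007  0.034] [-0.079   0.2196  0.0084]
[ 0.553 -0.234  0.101] 28.77
[ 0.532 -0.235  0.071] 27.88
[ 0.554 -0.227  0.048] 98.65
[ 0.528 -0.249  0.016] 49.69
```

Emit:
move_arm(moves="0 0 0.007 -0.016 0.044 0.002 0.2; 0 0 0.014 -0.032 0.088 0.003 0.3; 0 0 0.021 -0.047 0.132 0.005 0.4; 0 0 0.028 -0.063 0.176 0.007 0.5; 0 0 0.034 -0.079 0.22 0.008 0.5")

```text
time_s: 9.45
tool_pos: [0.4895, -0.2271, 0.1987]
eef_rot: [[0.997, -0.079, -0.0], [-0.079, -0.997, 0.001], [-0.001, -0.001, -1.0]]
wrist_force: [0.7, -0.4, 0.9]
width: 0.0427
```

```bash
python3 go.py 0.44 -0.355 0.20 -0.1
```

```text
t 9.45 pos [ 0.4895 -0.2271  0.1987] yaw -0.079 F [ 0.7 -0.4  0.9] w 0.0427
total turn [-0.0009  0.0006  0.021 ] shift [-0.0393  0.1314 -0.0014] rows 3
  row 1 [-0.     0.     0.007] [-0.0131  0.0438 -0.0005]
  row 2 [-0.001  0.     0.014] [-0.0262  0.0876 -0.0009]
  row 3 [-0.001  0.001  0.021] [-0.0393  0.1314 -0.0014]
```

Emit:
move_arm(moves="0 0 0.007 -0.013 0.044 0 0.5; 0 0 0.014 -0.026 0.088 0 0.5; 0 0 0.021 -0.039 0.131 0 0.5; 0 0 0.021 -0.039 0.131 0 0.5; 0 0 0.021 -0.039 0.131 0 0.5")

```text
time_s: 9.95
tool_pos: [0.4409, -0.3538, 0.1986]
eef_rot: [[0.995, -0.102, -0.001], [-0.102, -0.995, 0.002], [-0.001, -0.002, -1.0]]
wrist_force: [0.0, -0.3, 0.2]
width: 0.0426
```

```bash
python3 go.py 0.4347 -0.298 0.057 -0.1; python3 - <<'E'
from h import *
import pickle
c=calibration("wrist");pickle.dump(c,open("w11.pkl","wb"))
im=grab_frame("wrist");cv2.imwrite("pics/w11.png",im[:,:,::-1])
cv2.imwrite("pics/w11c.png",cv2.resize(im[80:230,180:330,::-1],None,fx=4,fy=4,interpolation=cv2.INTER_CUBIC))
E
```

```text
t 9.95 pos [ 0.4409 -0.3538  0.1986] yaw -0.102 F [ 0.  -0.3  0.2] w 0.0426
total turn [-0.0015  0.0007 -0.002 ] shift [-0.0117 -0.0546  0.1417] rows 4
  row 1 [-0.  0. -0.] [-0.0029 -0.0137  0.0354]
  row 2 [-0.001  0.    -0.001] [-0.0059 -0.0273  0.0709]
  row 3 [-0.001  0.001 -0.001] [-0.0088 -0.041   0.1063]
  row 4 [-0.002  0.001 -0.002] [-0.0117 -0.0546  0.1417]
```

View pics/w11.png

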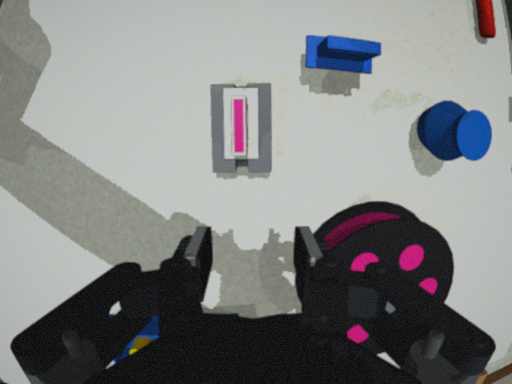

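View pics/w11c.png

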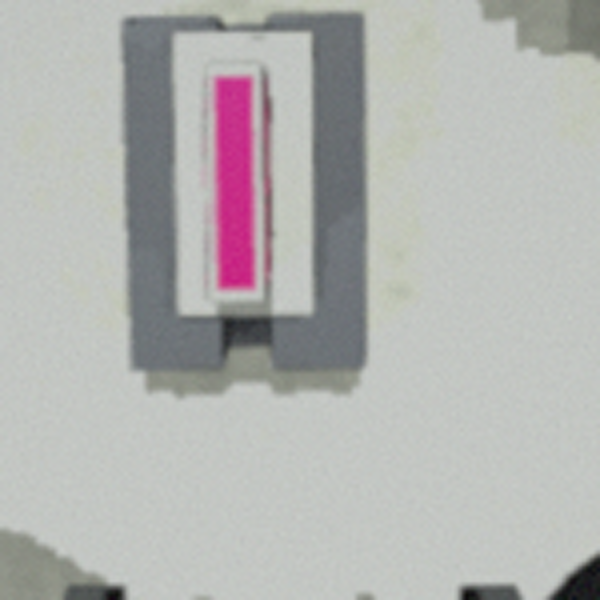

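The pink holder (flange (224..258, 88..159), grip top at (240,125)) stands in the grey rack. The other one at (343,50) is blue, on no rack, so it is the look-alike. The pink one is the target.

```bash
python3 - <<'E'
from h import *;import pickle
C={"w":pickle.load(open("w11.pkl","rb"))}
w=lambda u,v:px(u,v,180,80,4)
fl=[("wrist",p,w(*u),"w") for p,u in (((-.017,.035,.04),(174,32)),((.017,.035,.04),(312,30)),((.017,-.035,.04),(314,316)),((-.017,-.035,.04),(178,316)))]
gr=[("wrist",p,w(*u),"w") for p,u in (((-.006,.025,.086),(207,63)),((.006,.025,.086),(263,65)),((.006,-.025,.086),(265,300)),((-.006,-.025,.086),(211,300)))]
for o in(fl,gr,fl+gr):
    q,r=fit(o,(.434,-.3,-.1),C);print(q.round(4),r.round(1).tolist())
E
```

```text
[ 0.4343 -0.2973 -0.0956] [[-0.4, -0.0], [0.5, -0.0], [0.2, -0.1], [-0.3, 0.2]]
[ 0.4346 -0.2972 -0.0945] [[-0.4, -0.5], [0.4, -1.2], [0.5, 0.7], [-0.5, 0.9]]
[ 0.4345 -0.2972 -0.0955] [[-0.2, -0.1], [0.7, -0.1], [0.4, -0.1], [-0.1, 0.1], [-0.5, -0.4], [0.3, -1.2], [0.3, 0.8], [-0.7, 0.9]]
```

```bash
python3 go.py 0.4345 -0.2972 0.115 -0.096
```

```text
t 10.0 pos [ 0.4415 -0.3529  0.1988] yaw -0.1002 F [ 0.7  0.8 -0. ] w 0.0425
total turn [-0.0014  0.0005 -0.0042] shift [-0.0125 -0.0546  0.0839] rows 3
  row 1 [-0.     0.    -0.001] [-0.0042 -0.0182  0.028 ]
  row 2 [-0.001  0.    -0.003] [-0.0083 -0.0364  0.056 ]
  row 3 [-0.001  0.    -0.004] [-0.0125 -0.0546  0.0839]
```

Emit:
move_arm(moves="0 0 -0.001 -0.006 -0.025 0.028 0.5; -0.001 0 -0.003 -0.012 -0.045 0.056 0.5; -0.001 0 -0.004 -0.0125 -0.0545 0.075 0.5; -0.001 0 -0.004 -0.0125 -0.0545 0.084 0.5; -0.001 0 -0.004 -0.0125 -0.0545 0.084 0.5")

```text
time_s: 10.5
tool_pos: [0.4346, -0.2967, 0.1146]
eef_rot: [[0.996, -0.094, -0.001], [-0.094, -0.996, 0.001], [-0.001, -0.0, -1.0]]
wrist_force: [0.1, 0.1, 0.9]
width: 0.0424
```

```bash
python3 go.py 0.4345 -0.2972 0.057 -0.096
```

```text
t 10.5 pos [ 0.4346 -0.2967  0.1146] yaw -0.0941 F [0.1 0.1 0.9] w 0.0424
total turn [-0.0005  0.0015  0.0019] shift [0.0001 0.0006 0.0576] rows 2
  row 1 [-0.     0.001  0.001] [0.     0.0003 0.0288]
  row 2 [-0.     0.001  0.002] [0.0001 0.0006 0.0576]
```

Emit:
move_arm(moves="0 0 0.002 0 0 0.025 0.5; 0 0.001 0.002 0 0 0.045 0.5; 0 0.001 0.002 0 0 0.056 0.5; 0 0.001 0.002 0 0 0.057 0.5; 0 0.001 0.002 0 0 0.057 0.6")

```text
time_s: 11.0
tool_pos: [0.435, -0.2983, 0.0595]
eef_rot: [[0.995, -0.098, 0.002], [-0.098, -0.995, -0.001], [0.002, 0.001, -1.0]]
wrist_force: [-0.2, 0.5, 0.7]
width: 0.0343
```

```bash
python3 go.py 0.4345 -0.2972 0.057 -0.096;python3 - <<'E'
from h import *
im=grab_frame("wrist");cv2.imwrite("pics/w12.png",im[:,:,::-1])
E
```

```text
t 11.0 pos [ 0.435  -0.2983  0.0595] yaw -0.0981 F [-0.2  0.5  0.7] w 0.0343
total turn [ 0.0012 -0.0022 -0.0021] shift [-0.0006 -0.001   0.0025] rows 1
  row 1 [ 0.001 -0.002 -0.002] [-0.0006 -0.001   0.0025]
```

View pics/w12.png

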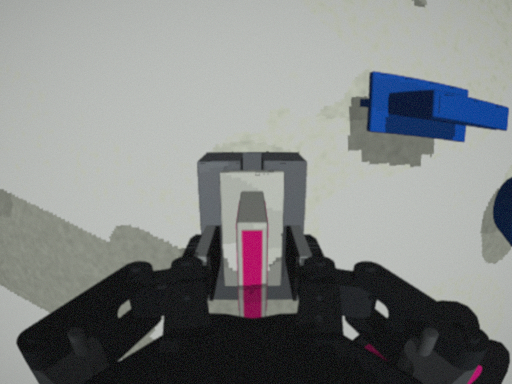

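Fingers straddle the pink grip plate (252,265), centred; closing.

Emit:
move_arm(moves="0 0 0 0 -0.001 0.002 0.6; 0 0 0 0 -0.001 0.002 0.8; 0 0 0 0 -0.001 0.002 1; 0 0 0 0 -0.001 0.002 1; 0 0 0 0 -0.001 0.002 1")

```text
time_s: 11.55
tool_pos: [0.4349, -0.2969, 0.057]
eef_rot: [[0.995, -0.098, 0.002], [-0.098, -0.995, -0.001], [0.002, 0.001, -1.0]]
wrist_force: [-0.2, -0.0, 4.5]
width: 0.0109
```

Emit:
move_arm(moves="0 0 0 0 0 -0.005 1; 0 0 0 0 0 -0.015 1; 0 0 0 0 0 -0.035 1; 0 0 0 0 0 -0.06 1; 0 0 0 0 0 -0.09 1")

```text
time_s: 12.05
tool_pos: [0.434, -0.2963, 0.1471]
eef_rot: [[0.995, -0.098, -0.0], [-0.098, -0.995, 0.001], [-0.0, -0.001, -1.0]]
wrist_force: [0.8, -0.2, -0.8]
width: 0.0115
```

```bash
python3 go.py 0.4648 -0.0055 0.14 -0.044;python3 - <<'E'
from h import *
im=grab_frame("wrist");cv2.imwrite("pics/w13.png",im[:,:,::-1])
E
```

```text
t 12.05 pos [ 0.434  -0.2963  0.1471] yaw -0.0981 F [ 0.8 -0.2 -0.8] w 0.0115
total turn [-0.0005  0.0004 -0.0541] shift [ 0.0022 -0.2924  0.0073] rows 6
  row 1 [-0.     0.    -0.009] [ 0.0004 -0.0487  0.0012]
  row 2 [-0.     0.    -0.018] [ 0.0007 -0.0975  0.0024]
  row 3 [-0.     0.    -0.027] [ 0.0011 -0.1462  0.0036]
  row 4 [-0.     0.    -0.036] [ 0.0015 -0.195   0.0049]
  row 5 [-0.     0.    -0.045] [ 0.0018 -0.2437  0.0061]
```

View pics/w13.png

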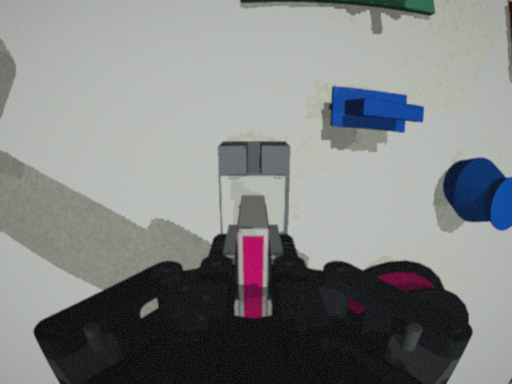

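Pink holder clear of the rack, upright in the pads (252,270). To the slot now.

Emit:
move_arm(moves="0 0 -0.009 0 -0.048 -0.004 1; 0 0 -0.018 0.001 -0.097 -0.004 1; 0 0 -0.027 0.001 -0.146 -0.004 1; 0 0 -0.036 0.0015 -0.195 -0.004 1; 0 0 -0.045 0.002 -0.243 -0.004 1")

```text
time_s: 12.6
tool_pos: [0.4601, -0.0532, 0.151]
eef_rot: [[0.999, -0.053, 0.002], [-0.053, -0.999, -0.001], [0.002, 0.001, -1.0]]
wrist_force: [1.4, -0.3, -1.1]
width: 0.0113
```

```bash
python3 go.py 0.4648 -0.0055 0.145 -0.044
```

```text
t 12.6 pos [ 0.4601 -0.0532  0.151 ] yaw -0.0529 F [ 1.4 -0.3 -1.1] w 0.0113
total turn [ 0.0006 -0.002  -0.0089] shift [ 0.0022 -0.0479  0.006 ] rows 1
  row 1 [ 0.001 -0.002 -0.009] [ 0.0022 -0.0479  0.006 ]
```

Emit:
move_arm(moves="0 0 -0.005 0.001 -0.03 0 1; 0 0 -0.009 0.002 -0.047 0.003 1; 0 0 -0.009 0.002 -0.047 0.006 1; 0 0 -0.009 0.002 -0.047 0.006 1; 0 0 -0.009 0.002 -0.047 0.006 1")

```text
time_s: 13.1
tool_pos: [0.4647, -0.0091, 0.1445]
eef_rot: [[0.999, -0.045, 0.001], [-0.045, -0.999, -0.001], [0.001, 0.001, -1.0]]
wrist_force: [-0.4, -0.0, -0.7]
width: 0.0113
```

```bash
python3 go.py 0.4648 -0.0055 0.145 -0.044; python3 - <<'E'
from h import *
import pickle
c=calibration("wrist");s=get_state()
for n in("wrist","scene","side"):
    im=grab_frame(n);cv2.imwrite(f"pics/{n}14.png",im[:,:,::-1])
    x=None
    if n=="scene": x=im[120:210,210:310]
    if n=="side": x=im[150:240,180:290]
    if x is not None: cv2.imwrite(f"pics/{n}14c.png",cv2.resize(x[:,:,::-1],None,fx=6,fy=6,interpolation=cv2.INTER_CUBIC))
pickle.dump((c,s),open("w14.pkl","wb"))
for a in((-.09,.045,.046),(-.08,.045,.046),(-.097,.045,.053),(-.073,.045,.053)): print(proj("wrist",W(.5497,-.0092,-.044,a),c).round(1))
E
```

```text
t 13.1 pos [ 0.4647 -0.0091  0.1445] yaw -0.0451 F [-0.4 -0.  -0.7] w 0.0113
total turn [ 0.0008 -0.001  -0.0011] shift [-0.     -0.0036 -0.0005] rows 1
  row 1 [ 0.001 -0.001 -0.001] [-0.     -0.0036 -0.0005]
[246.5 134.9]
[259.5 134.9]
[237.  135.7]
[269.1 135.7]
```

View pics/wrist14.png

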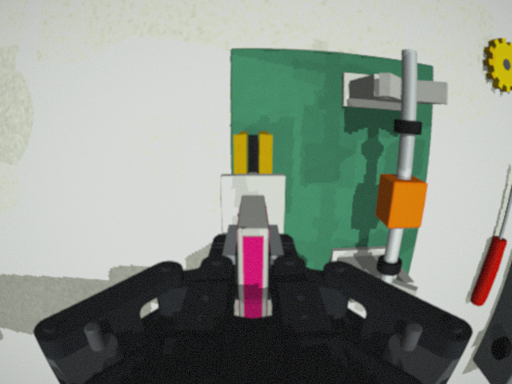

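View pics/side14c.png

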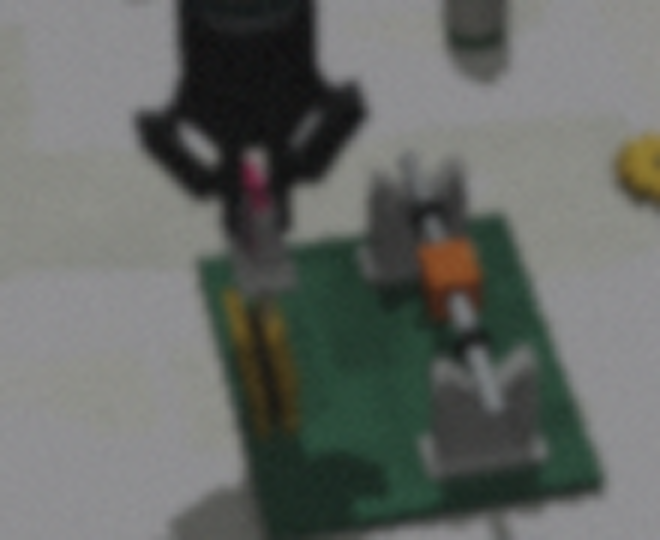

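View pics/scene14c.png

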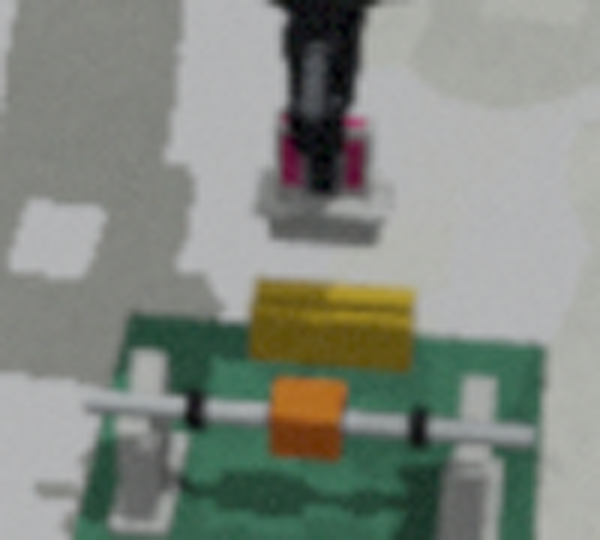

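Channel (dark strip 246–259 wide at row 150) is centred under the flange (221–285), with yaw matched. Lowering gently.

Emit:
move_arm(moves="0 0 0 0 -0.002 0.015 1; 0 0 0 0 -0.0035 0.03 1; 0 0 0 0 -0.0035 0.042 1; 0 0 0 0 -0.0035 0.045 1; 0 0 0 0 -0.0035 0.045 1")

```text
time_s: 13.75
tool_pos: [0.4648, -0.005, 0.0991]
eef_rot: [[0.999, -0.044, 0.0], [-0.044, -0.999, -0.001], [0.0, 0.001, -1.0]]
wrist_force: [0.3, 1.4, -1.0]
width: 0.0112
```

```bash
python3 go.py 0.4648 -0.0055 0.09 -0.044; python3 - <<'E'
from h import *
im=grab_frame("wrist");cv2.imwrite("pics/w15.png",im[:,:,::-1])
E
```

```text
t 13.75 pos [ 0.4648 -0.005   0.0991] yaw -0.0444 F [ 0.3  1.4 -1. ] w 0.0112
total turn [ 0.0005 -0.0003 -0.0004] shift [0.     0.0005 0.0091] rows 1
  row 1 [ 0.001 -0.    -0.   ] [0.     0.0005 0.0091]
```

View pics/w15.png

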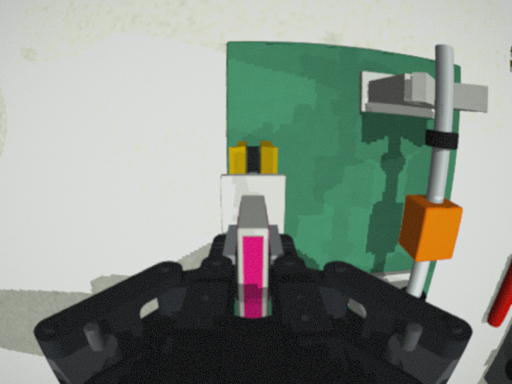

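Emit:
move_arm(moves="0 0 0 0 0 0.003 1; 0 0 0 0 0 0.006 1; 0 0 0 0 0 0.009 1; 0 0 0 0 0 0.010 1; 0 0 0 0 0 0.010 1")

```text
time_s: 14.3
tool_pos: [0.4648, -0.0047, 0.0891]
eef_rot: [[0.999, -0.044, 0.001], [-0.044, -0.999, -0.001], [0.001, 0.0, -1.0]]
wrist_force: [0.9, 0.0, -1.6]
width: 0.0112
```

Emit:
move_arm(moves="0 0 0 0 0 0.002 1; 0 0 0 0 0 0.004 1; 0 0 0 0 0 0.006 1; 0 0 0 0 0 0.006 1")

```text
time_s: 14.7
tool_pos: [0.4652, -0.0048, 0.0837]
eef_rot: [[0.999, -0.044, 0.002], [-0.044, -0.999, -0.001], [0.002, 0.001, -1.0]]
wrist_force: [-0.1, 0.8, 4.9]
width: 0.0115
```

Emit:
move_arm(moves="0 0 0 0 0 0.0015 1; 0 0 0 0 0 0.003 1; 0 0 0 0 0 0.004 1; 0 0 0 0 0 0.004 1")

```text
time_s: 15.1
tool_pos: [0.4652, -0.0048, 0.0796]
eef_rot: [[0.999, -0.044, 0.002], [-0.044, -0.999, -0.001], [0.002, 0.0, -1.0]]
wrist_force: [-1.7, 0.1, 5.5]
width: 0.0112
```

Emit:
move_arm(moves="0 0 0 0 0 0.001 1; 0 0 0 0 0 0.002 1; 0 0 0 0 0 0.003 1; 0 0 0 0 0 0.003 1")

```text
time_s: 15.5
tool_pos: [0.4652, -0.0048, 0.0768]
eef_rot: [[0.999, -0.044, 0.002], [-0.044, -0.999, -0.001], [0.002, 0.001, -1.0]]
wrist_force: [-2.0, 0.6, 7.5]
width: 0.0112
```

Emit:
move_arm(moves="0 0 0 0 0 0.0005 1; 0 0 0 0 0 0.001 1; 0 0 0 0 0 0.001 1")

```text
time_s: 15.8
tool_pos: [0.4652, -0.0048, 0.076]
eef_rot: [[0.999, -0.044, 0.002], [-0.044, -0.999, -0.001], [0.002, 0.001, -1.0]]
wrist_force: [-2.3, -0.2, 7.0]
width: 0.0115
```

Emit:
move_arm(moves="0 0 0 0 0 0.0005 1; 0 0 0 0 0 0.001 1; 0 0 0 0 0 0.001 1")

```text
time_s: 16.1
tool_pos: [0.4653, -0.0048, 0.0758]
eef_rot: [[0.999, -0.044, 0.002], [-0.044, -0.999, -0.001], [0.002, 0.001, -1.0]]
wrist_force: [-4.7, 1.3, 14.0]
width: 0.0112
```

Emit:
move_arm(moves="0 0 0 -0.0003 0 0.0003 1; 0 0 0 -0.0003 0 0.0005 1; 0 0 0 -0.0003 0 0.0005 1")

```text
time_s: 16.4
tool_pos: [0.4653, -0.0048, 0.0758]
eef_rot: [[0.999, -0.044, 0.003], [-0.044, -0.999, -0.001], [0.003, 0.001, -1.0]]
wrist_force: [-6.4, 0.5, 16.6]
width: 0.0109
```

```bash
python3 - <<'E'
from h import *
s=get_state();print(s["time_s"],s["tool_pos"].round(4),s["wrist_force"].round(1))
for n in("wrist","scene","side"):
    im=grab_frame(n);cv2.imwrite(f"pics/{n}16.png",im[:,:,::-1])
    x=None
    if n=="scene": x=im[140:215,210:310]
    if n=="side": x=im[150:240,180:290]
    if x is not None: cv2.imwrite(f"pics/{n}16c.png",cv2.resize(x[:,:,::-1],None,fx=6,fy=6,interpolation=cv2.INTER_CUBIC))
q=(.5497,-.0092,-.044)
# expected scene-crop pixels: flange top corners if home (z .059) and if 3 mm high (.062); lip tops
for z in(.053,.059,.065):
    print(z,[((proj("scene",W(*q,(-.085+.017,y,z)))-[210,140])*6).round().tolist() for y in(-.035,.035)])
E
```

```text
16.4 [ 0.4653 -0.0048  0.0758] [-6.4  0.5 16.6]
0.053 [[262.0, 191.0], [390.0, 201.0]]
0.059 [[261.0, 183.0], [390.0, 192.0]]
0.065 [[261.0, 175.0], [390.0, 184.0]]
```

View pics/scene16c.png

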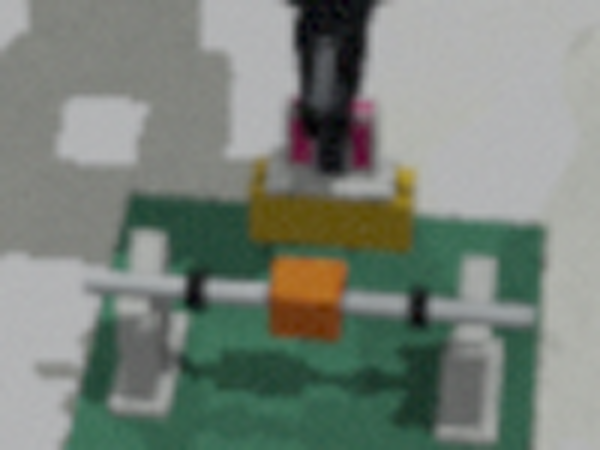

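View pics/side16c.png

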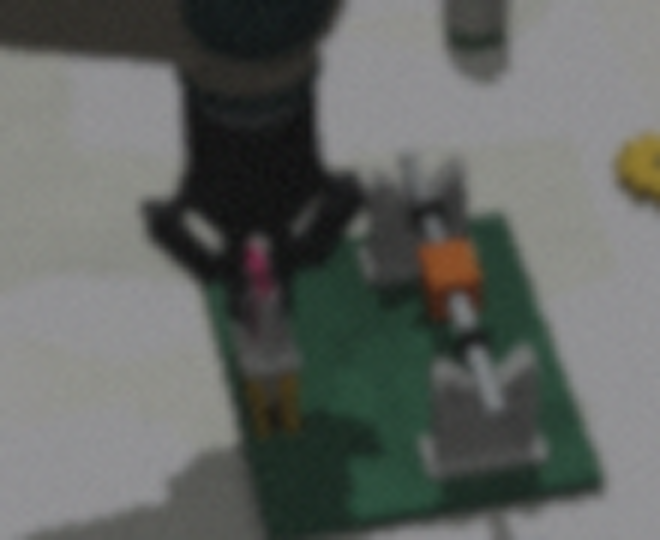

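View pics/wrist16.png

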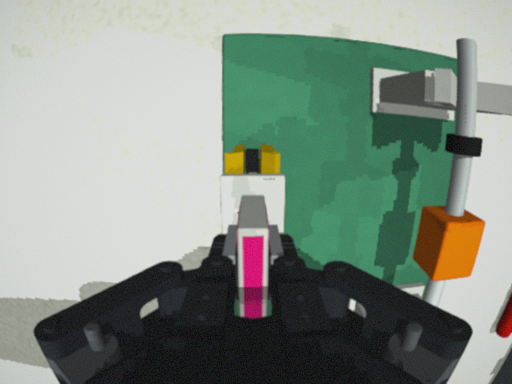

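Emit:
move_arm(moves="0 0 0 0 0 0 1; 0 0 0 0 0 0 1; 0 0 0 0 0 0 1")

```text
time_s: 16.85
tool_pos: [0.4653, -0.0048, 0.0758]
eef_rot: [[0.999, -0.044, 0.003], [-0.044, -0.999, -0.001], [0.003, 0.001, -1.0]]
wrist_force: [-5.8, 1.3, 16.4]
width: 0.0113
```

```bash
python3 - <<'E'
from bench import *
s=get_state();print(s["time_s"],s["tool_pos"],s["wrist_force"],s["width"])
print(hand_in())
E
```

```text
16.85 [ 0.46532085 -0.00475758  0.07577924] [-5.75277908  1.34525746 16.35703949] 0.011318218955135087
the job is handed in; nothing more can be done
None
```

The axle lies released in both V saddles with its hub between them. The pink holder is pushed home in the label channel and was still gripped and pressed down when I handed in, at 16.9 s.

- **Axle:** the wrist and side pictures show it in both notches with the hub between the saddles. The later pictures, after the holder went in, still show it there.
- **Holder:** travel stopped at TCP z = 0.0758 m, against about 0.076 m expected for home. Commanding about 1.5 mm more moved it no further while the force rose from 7 N to about 16 N. In the pictures the flange sits on the yellow lip.
- **Limits:** the wrist force readings never exceeded about 20 N. Nothing else on the table was touched as far as the pictures show; I did not re-measure the bystanders.
- **Small disagreement:** a sideways reaction of about 6 N and a tool tilt of about 0.003 rad remained at the end. I left both, since the flange was down and the pose was steady.

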